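Load the bench mixer and lock its hold-down plate

ROBOT

A 6-joint arm with a two-finger parallel gripper is mounted at the origin on the work surface. World frame = base frame: x ahead of the robot, y to its left, z up, the work surface at z = 0. Lengths are in m, angles in degrees, forces in N, time in s.
With the tool pointing down it reaches from about 0.3 to 0.85 m from the base axis. Payload 4.2 kg.
Tool frame: the origin (TCP) lies at the very end of the fingers, on their centre line; the grasp point (between the pads) lies 19 mm behind it; z points along the fingers, y is the direction in which the jaws open and shut (so a half turn about z gives the same grasp; the last joint's range is limited). The gripper opens to 91 mm and grips with 3 to 60 N. Pads are 32 mm wide; open, the fingers measure 118 mm over their backs; the gripper's body (76 mm by 178 mm) begins 60 mm behind the grasp point.
Start: joints at [-65.145, 18.312, 89.639, -0, 72.044, -1.146], TCP at [0.252, -0.517, 0.214] pointing down, gripper open.
Joint ranges: [-177.97, 177.97], [-48.28, 115.42], [12.27, 149.76], [-77.06, 257.06], [2.81, 150.46], [-146.56, 146.56]. Speed limits (degrees/s): [147.25, 147.25, 180, 180, 180, 180].

INTERFACE

Orientations are given as a 3x3 rotation matrix whose columns are the frame's x, y, z axes.
In Python, from bench import * gives the robot as it stands.
- The arm moves only by the shell command python3 -m crank 'ROWS' [FORCE]. ROWS is JSON, a list of rows, each a list of 3 entries, a list of its own where there are three numbers: the shift along the world's x, y, z in cm, then the turn, a rotation vector about the world's x, y, z in rad, then the finger opening in cm, from 0 to 9.12. A call has 1 to 12 rows; each row is the pose to reach, as a shift and turn from the pose measured when the call began; what a row does not reach only later rows make up. A row lasts 1/12 s, in which the tool goes at most 41.7 mm and 7.16 degrees, less where a joint would pass 70% of its speed; a pose out of reach is approached as far as the arm can. A call with a gripper value outside its range is refused whole. The fingers move at their own pace and stop on an object; FORCE is the grip in N (left out, the last holds). Time passes only in rows, so rows that repeat a pose let the fingers close. It gives the time, the measured TCP pose, the force and the opening at its end, in the units of the state.
- observe(): the state, without advancing time (a new reading comes with each control period).
- camera(name): name is "scene" or "top" or "wrist"; returns a dict with "pixels" (480x640x3 uint8, red, green, blue), "fx", "fy", "cx", "cy" (pixels), "cam_to_world" (4x4, takes a point from camera to world coordinates); the wrist camera has in their place "mount" (4x4, takes a point from camera to tool coordinates, whose origin is the TCP and whose axes are the flange's). Camera axes: x right, y up, looking along -z (the intrinsics and any distortion apply to the point x, -y, -z); pixel columns grow to the right and rows downward; lengths in m; the calibration is good to about 2 mm. A picture is of the moment at which its call begins: read the wrist's pose just before it. There is no depth.
- hand_in(): hands the job in, once; it reports no verdict.
The state is a dict: "clock": time; "joint_pos": joint angles; "joint_velocities": joint speeds; "tau": joint torques, N m; "position": TCP position; "tcp_rot": TCP orientation; "wrist_force": force on the tool from outside, world axes, zero at the start; "moment": the same for the moment, N m; "opening": finger opening in m.
Only numpy, scipy, OpenCV 4.12 (cv2) and the standard library are available. Lean on these libraries where they do the work, as an engineer would, in place of code of your own. Each camera call takes 0.05 s, during which the arm holds its last target.

TASK

Load the bench mixer: swing its lock collar back to the open mark, then stand every sample jar from the bench upright on the mixer's deck in one straight row along the white centre line, close side by side with less than a finger's width between neighbours. Then lay the hold-down plate squarely on the two end blocks, its edges flush with theirs all round, and last turn the collar to the locked mark so that its lug reaches over the plate. Leave the other things on the bench alone; should something get knocked out of place, put it right.

Things in the scene. Friction and masses are not known exactly. Their poses are not given: they have to be found in the camera images.
- jar1: sample jar, white upright cylinder 40 mm in diameter and 46 mm tall with a grey cap 35 mm in diameter on top, 60 mm tall in all, 90 g; three or four of the four jars are present (None if absent), all alike and standing on the bench at the start; origin at the centre of the underside, z up
- jar2: sample jar, white upright cylinder 40 mm in diameter and 46 mm tall with a grey cap 35 mm in diameter on top, 60 mm tall in all, 90 g; three or four of the four jars are present (None if absent), all alike and standing on the bench at the start; origin at the centre of the underside, z up
- jar3: sample jar, white upright cylinder 40 mm in diameter and 46 mm tall with a grey cap 35 mm in diameter on top, 60 mm tall in all, 90 g; three or four of the four jars are present (None if absent), all alike and standing on the bench at the start; origin at the centre of the underside, z up
- jar4: sample jar, white upright cylinder 40 mm in diameter and 46 mm tall with a grey cap 35 mm in diameter on top, 60 mm tall in all, 90 g; three or four of the four jars are present (None if absent), all alike and standing on the bench at the start; origin at the centre of the underside, z up
- plate: hold-down plate, flat aluminium 90 x 244 x 8 mm (x, y, z), 300 g, lying on the bench; on its top centre stands a black grip rib 14 mm wide (x), 70 mm long (y) and 26 mm tall, to be pinched across x; it may lie either way round; origin at the centre of the underside
- mixer: fixed bench mixer; white housing x +-70, y -127 to 230 mm, 46 mm tall; origin on the bench under the deck's middle. Black deck (top z = 50) free over x +-66, y +-97, white centre line along y at x = 0, rails at x = +-68 rise 8 mm above it. Grey end blocks x +-45, y +-97 to +-122, tops z = 114. Column with lock collar at x = 0, y = 156
- row (a point): middle of the white centre line, on the deck surface; axes as the mixer's: the row runs along y
- seat (a point): middle between the two end blocks at the height of their tops, 64 mm above the deck: the plate's origin belongs here, its long y axis along this y axis (either way round)
- collar_axis (a point): on the collar's vertical axis, at the height of the collar's top face, 134 mm above the bench (156 mm along y from the mixer's origin)
- collar_pin (a point): centre of the collar's upright round grip pin, 14 mm thick, 34 mm tall (17 above and below), 46 mm from the axis, to be pinched from above; nothing near it is higher than its foot, 134 mm above the bench. It stands on a 14 mm wide arm; on the far side of the axis an 18 mm wide lug reaches 56 mm from the axis, underside 12 mm above the block tops, 4 mm clear of the plate
- collar (a joint): turn of the captive lock collar, rad, limits -0.05 to 1.64, stays where left, grows clockwise from above: 0 = open, the pin's arm points to the single white bar (mixer's -x), lug clear of the plate; 1.57 = locked, arm points between the pair of white bars (mixer's +y), lug over the plate's end. The bars are on the black quadrant round the collar
- tube_rack: bystander: red tube rack 80 x 120 x 47 mm; origin under its centre
- tip_box: bystander: white and green tip box 85 x 120 x 62 mm; origin under its centre
- reagent: bystander: amber bottle 64 mm in diameter, 150 mm tall; origin under its centre
Mind the look-alikes: they are no part of the job. What is shaped like the jar1 but blue or green is not meant. What is shaped like the jar3 but turquoise is not meant.

How it is judged (in metres and radians):
On the way, in this order (a step that is already met when the one before it is completed fails the run):
1. the lock collar is swung back to its open mark (value of joint collar below 0.12 rad), for 0.2 s.
2. all jars stand upright on the deck in one close row along the centre line (x of jar1 in the frame of row between -0.007 and 0.007 m and y of jar1 in the frame of row between -0.08 and 0.08 m and z of jar1 in the frame of row between -0.004 and 0.004 m and angle between each of jar1, jar2, jar3, jar4's own z axis and vertical below 0.06 rad and linear speed of each of jar1, jar2, jar3, jar4 below 0.02 m/s and (horizontal distance between jar1 and jar2 below 0.06 m or horizontal distance between jar1 and jar3 below 0.06 m or horizontal distance between jar1 and jar4 below 0.06 m) and x of jar2 in the frame of row between -0.007 and 0.007 m and y of jar2 in the frame of row between -0.08 and 0.08 m and z of jar2 in the frame of row between -0.004 and 0.004 m and (horizontal distance between jar2 and jar1 below 0.06 m or horizontal distance between jar2 and jar3 below 0.06 m or horizontal distance between jar2 and jar4 below 0.06 m) and x of jar3 in the frame of row between -0.007 and 0.007 m and y of jar3 in the frame of row between -0.08 and 0.08 m and z of jar3 in the frame of row between -0.004 and 0.004 m and (horizontal distance between jar3 and jar1 below 0.06 m or horizontal distance between jar3 and jar2 below 0.06 m or horizontal distance between jar3 and jar4 below 0.06 m) and x of jar4 in the frame of row between -0.007 and 0.007 m and y of jar4 in the frame of row between -0.08 and 0.08 m and z of jar4 in the frame of row between -0.004 and 0.004 m and (horizontal distance between jar4 and jar1 below 0.06 m or horizontal distance between jar4 and jar2 below 0.06 m or horizontal distance between jar4 and jar3 below 0.06 m)), for 0.2 s.
3. the plate lies flush on both end blocks (x of plate in the frame of seat between -0.004 and 0.004 m and y of plate in the frame of seat between -0.004 and 0.004 m and z of plate in the frame of seat between -0.003 and 0.003 m and angle between the y axis of plate and the y axis of seat, either way round below 0.05 rad and angle between plate's own z axis and vertical below 0.03 rad and linear speed of plate below 0.02 m/s), for 0.2 s.
4. the collar is turned to its locked mark (value of joint collar above 1.44 rad), for 0.2 s.
At the end, for the whole second after the job is handed in: Jars upright on the deck, within 7 mm of the centre line, each under 60 mm (centre to centre) from a neighbour; plate flat on both blocks, centred within 4 mm each way, turned under 0.05 rad; collar within 0.13 rad of the locked mark; all at rest (all of step 2 and all of step 3 and value of joint collar above 1.44 rad and velocity of joint collar below 0.05 rad/s); the robot touches nothing.
It fails at once if the red tube rack is moved more than 30 mm or tipped (distance of tube_rack from where it was at the start of the episode above 0.03 m or angle between tube_rack's own z axis and vertical above 0.3 rad).
It fails at once if the tip box is moved more than 30 mm or tipped (distance of tip_box from where it was at the start of the episode above 0.03 m or angle between tip_box's own z axis and vertical above 0.3 rad).
It fails at once if the amber reagent bottle is moved more than 30 mm or tipped (distance of reagent from where it was at the start of the episode above 0.03 m or angle between reagent's own z axis and vertical above 0.3 rad).
Of jar1, jar2, jar3, jar4 only 3 to 4 are there at a start; the rules pass over those that are not, and their reading is None.
At some moment in a run one of jar1, jar2, jar3, jar4, plate may be knocked a few centimetres aside while the robot is not near it.
It also fails if it takes over 210 s, if anything falls off the work surface, if the arm or the gripper's body presses on something with over 40 N, if the wrist force passes 120 N, or if a joint passes its speed limit or range.

## Working session

There is one attempt and no reset: what is moved stays moved. The work goes in short steps, Python scripts to look and compute and a shell command to move; the robot and the scene stay as the last step left them, time stands still between calls to the robot, and variables do not carry over. Pictures are saved under pics/ and viewed, and the job is handed in when it is done.

```bash
ls; mkdir -p pics
cat > h.py <<'E'
from bench import *
import numpy as np, cv2
def snap(name,fn):
    s=observe(); c=camera(name); im=cv2.cvtColor(c["pixels"],cv2.COLOR_RGB2BGR); cv2.imwrite("pics/"+fn,im)
    if "mount" in c:
        T=np.eye(4);T[:3,:3]=np.array(s["tcp_rot"]);T[:3,3]=s["position"];c["cam_to_world"]=T@np.array(c["mount"])
    c["cam_to_world"]=np.array(c["cam_to_world"]); c["im"]=im
    return c
def toplane(c,u,v,z):
    d=np.array([(u-c["cx"])/c["fx"],-(v-c["cy"])/c["fy"],-1.])
    M=c["cam_to_world"]; d=M[:3,:3]@d; o=M[:3,3]
    return o+d*(z-o[2])/d[2]
def proj(c,p):
    q=np.linalg.inv(c["cam_to_world"])@np.append(p,1)
    return c["cx"]+c["fx"]*q[0]/-q[2], c["cy"]-c["fy"]*q[1]/-q[2]
E
python3 - <<'E'
from h import *
for n in ["top","scene","wrist"]:
    c=snap(n,n+"0.png"); print(n,[k for k in c if k not in("pixels","im")],c["fx"],c["fy"],c["cx"],c["cy"],c["cam_to_world"].round(3).tolist(),{k:c[k] for k in c if 'dist' in k})
print(observe())
E
```

```text
pics
top ['fx', 'fy', 'cx', 'cy', 'cam_to_world'] 470.05759115491946 470.05759115491946 314.47433586113533 242.42951064705412 [[0.021, 0.99, -0.137, 0.43], [-0.999, 0.016, -0.035, -0.05], [-0.033, 0.137, 0.99, 1.107], [0.0, 0.0, 0.0, 1.0]] {}
scene ['fx', 'fy', 'cx', 'cy', 'cam_to_world'] 491.16196029894235 491.16196029894235 315.1657319066707 242.34786068283816 [[0.682, -0.507, 0.528, 1.126], [0.732, 0.471, -0.492, -0.523], [0.0, 0.722, 0.692, 0.824], [0.0, 0.0, 0.0, 1.0]] {}
wrist ['fx', 'fy', 'cx', 'cy', 'mount', 'cam_to_world'] 428.7244846243485 428.7244846243485 326.6466031650282 245.31137026610298 [[0.439, 0.865, 0.244, 0.322], [-0.899, 0.423, 0.117, -0.483], [-0.002, -0.27, 0.963, 0.383], [0.0, 0.0, 0.0, 1.0]] {}
{'clock': 0.15, 'joint_pos': array([-6.51449032e+01,  1.83410904e+01,  8.96914012e+01, -1.55294693e-03,
        7.20438324e+01, -1.14482688e+00]), 'joint_velocities': array([-0.02155889, -0.13791613, -0.20392137, -0.07490692,  0.06617569,
       -0.03964518]), 'tau': array([ 2.51447109e-04, -4.12775624e+01, -2.32154989e+01,  7.28171831e-02,
        4.33875248e-02, -1.00814616e-04]), 'position': array([ 0.25190066, -0.51644985,  0.21332772]), 'tcp_rot': array([[ 8.98790960e-01,  4.38377087e-01, -5.83312326e-04],
       [ 4.38377475e-01, -8.98790162e-01,  1.19787927e-03],
       [ 8.47444676e-07, -1.33235404e-03, -9.99999112e-01]]), 'wrist_force': array([-0.58645094, -0.1377638 , -0.30104724]), 'moment': array([-0.03056536, -0.01451247,  0.05561807]), 'opening': 0.09094297937916034}
```

View pics/top0.png

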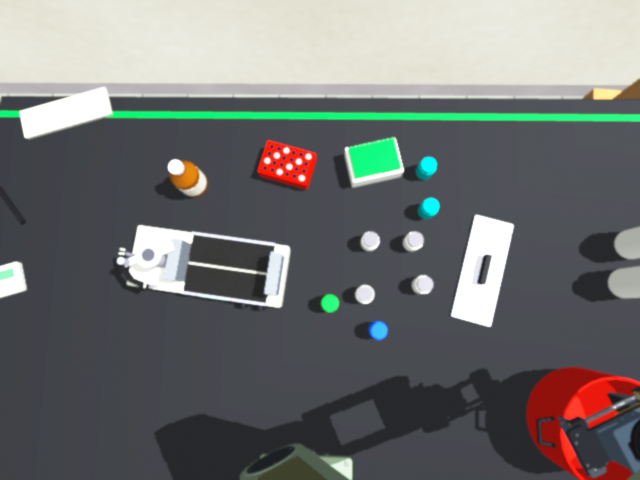

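View pics/scene0.png

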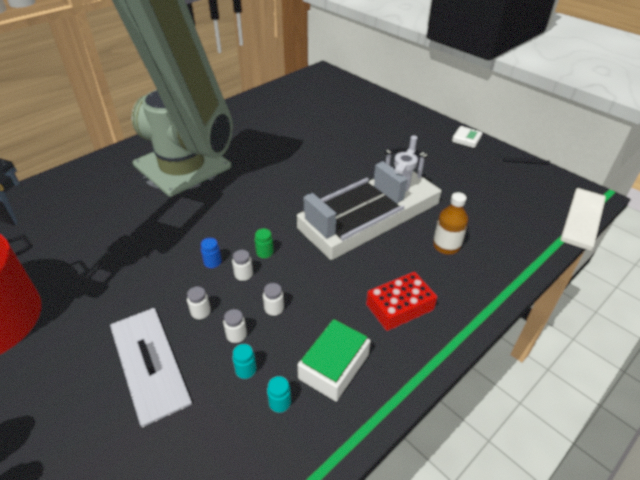

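View pics/wrist0.png

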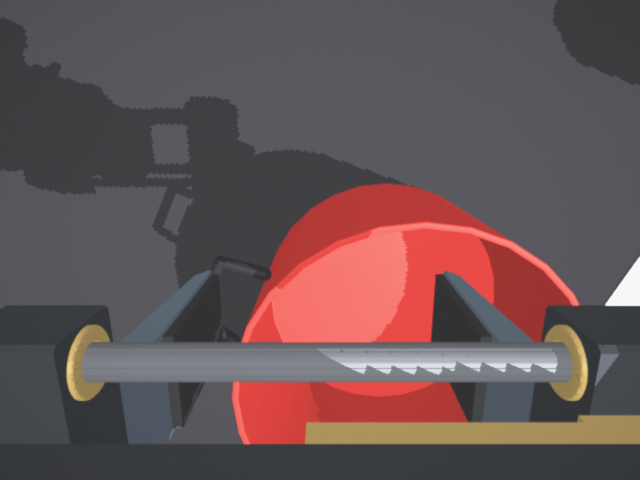

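Top view: white jars at about (370,241), (413,241), (365,294), (423,285). The plate is at (483,270) and the mixer at about (210,266), with its collar end on the left. Next I'll measure these.

Run:
```python
from h import *
c=snap("top","t.png"); im=c["im"]
cv2.imwrite("pics/top_mix.png",cv2.resize(im[215:320,105:305],None,fx=4,fy=4,interpolation=cv2.INTER_CUBIC))
cv2.imwrite("pics/top_jars.png",cv2.resize(im[205:340,320:520],None,fx=4,fy=4,interpolation=cv2.INTER_CUBIC))
s=snap("scene","s.png")["im"]
cv2.imwrite("pics/sc_mix.png",cv2.resize(s[125:265,285:455],None,fx=4,fy=4,interpolation=cv2.INTER_CUBIC))
print(observe()['clock'])
```

```text
0.25
```

View pics/top_mix.png

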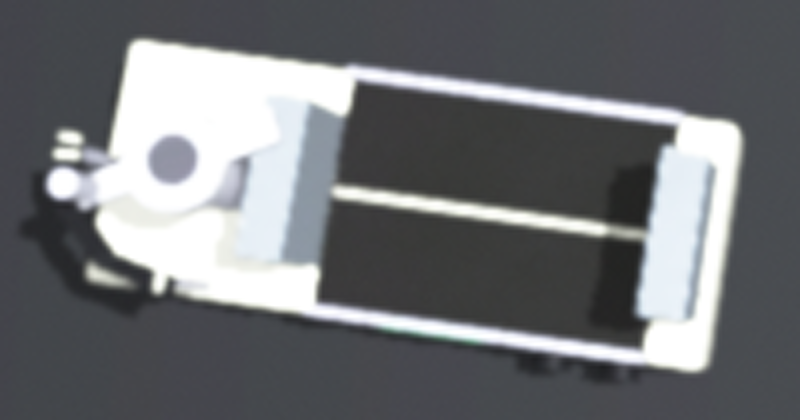

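View pics/top_jars.png

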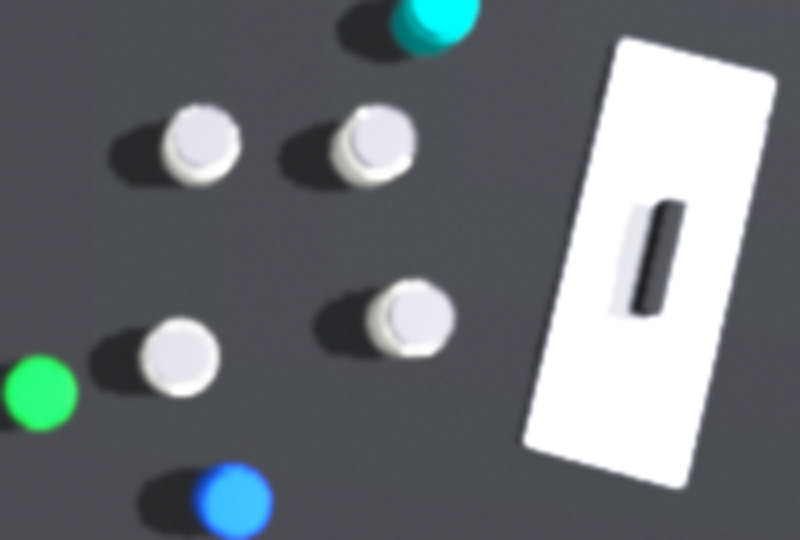

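View pics/sc_mix.png

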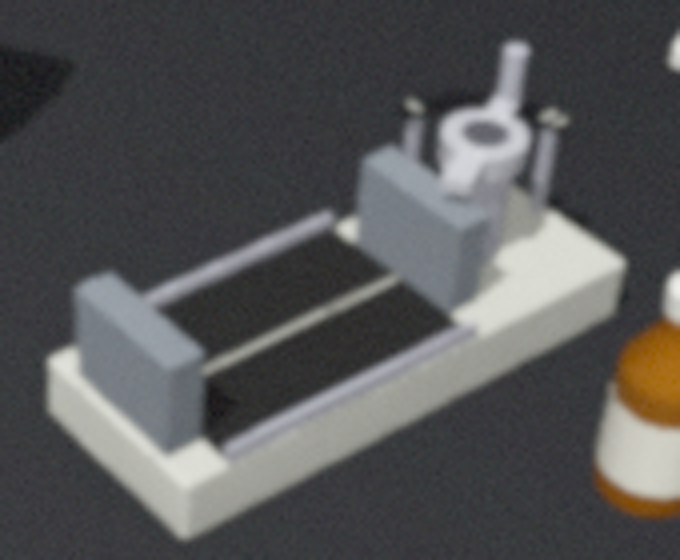

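Run:
```python
from h import *
c=camera("top"); c["cam_to_world"]=np.array(c["cam_to_world"]); im=cv2.cvtColor(c["pixels"],cv2.COLOR_RGB2BGR)
hsv=cv2.cvtColor(im,cv2.COLOR_BGR2HSV)
P=lambda u,v,z: toplane(c,u,v,z)
M=lambda a,b,z: P(105+a/4,215+b/4,z)
# housing corners: near top face z=.046
for n,a,b,z in [("lineL",335,192,.05),("lineR",645,235,.05),("hs TL",133,42,.046),("hs TR",740,125,.046),("hs BR",705,370,.046),("colaxis",172,158,.134),("pin top",62,184,.168),
  ("blkR tl",662,148,.114),("blkR tr",713,160,.114),("blkR br",690,322,.114),("blkR bl",637,315,.114),("blkL br",283,262,.114),("blkL bl",237,257,.114),("blkL tr",308,103,.114)]:
    print(n,M(a,b,z).round(4))
# white blobs
m=((hsv[...,1]<40)&(hsv[...,2]>130)).astype(np.uint8)
n,l,st,ce=cv2.connectedComponentsWithStats(m)
for i in range(1,n):
    if st[i,4]>60 and 215<ce[i][1]<330 and 320<ce[i][0]<520:
        (u,v),r=cv2.minEnclosingCircle(np.argwhere(l==i)[:,::-1].astype(np.float32)[:,None]) if 0 else ((ce[i][0],ce[i][1]),0)
        print(i,st[i],ce[i].round(1),P(u,v,.03).round(4))
        if st[i,4]>1000:
            cs,_=cv2.findContours((l==i).astype(np.uint8),cv2.RETR_EXTERNAL,cv2.CHAIN_APPROX_NONE)
            rc=cv2.minAreaRect(cs[0]); bx=cv2.boxPoints(rc); w=np.array([P(*q,.008) for q in bx]); print(rc,w.round(4)); print(w.mean(0).round(4))
            e1=w[1]-w[0];e2=w[2]-w[1];print(np.linalg.norm(e1),np.linalg.norm(e2)); e=e1 if np.linalg.norm(e1)>np.linalg.norm(e2) else e2; print("ang",np.degrees(np.arctan2(e[1],e[0])))
for n,a,b in [("j1",203,137),("j2",384,138),("j3",180,352),("j4",420,315)]: print(n,P(320+a/4,205+b/4,.06).round(4))
```

```text
lineL [0.5243 0.2728 0.05  ]
lineR [0.5031 0.0948 0.05  ]
hs TL [0.6098 0.3974 0.046 ]
hs TR [0.5671 0.0432 0.046 ]
hs BR [0.4283 0.059  0.046 ]
colaxis [0.5333 0.3349 0.134 ]
pin top [0.5155 0.3771 0.168 ]
blkR tl [0.5453 0.0786 0.114 ]
blkR tr [0.5393 0.0511 0.114 ]
blkR br [0.4533 0.0607 0.114 ]
blkR bl [0.4564 0.0888 0.114 ]
blkL br [0.4808 0.2791 0.114 ]
blkL bl [0.483 0.304 0.114]
blkL tr [0.5665 0.2707 0.114 ]
13 [ 451  214   63  114 4325] [482.3 270.3] [ 0.5212 -0.3942  0.03  ]
((482.5487976074219, 270.1826171875), (42.84114074707031, 107.6021957397461), 13.324530601501465) [[ 0.4133 -0.3235  0.008 ]
 [ 0.6583 -0.3859  0.008 ]
 [ 0.6361 -0.4818  0.008 ]
 [ 0.3931 -0.4171  0.008 ]]
[ 0.5252 -0.4021  0.008 ]
0.25279623189732725 0.0985133183598537
ang -14.286538766621964
16 [361 231  20  20 314] [370.1 240.6] [ 0.5854 -0.1401  0.03  ]
17 [403 231  21  21 342] [413.4 240.8] [ 0.5865 -0.2393  0.03  ]
20 [412 274  22  21 343] [422.7 284.3] [ 0.4871 -0.2596  0.03  ]
22 [355 284  20  21 317] [364.7 293.9] [ 0.4629 -0.1285  0.03  ]
j1 [ 0.5841 -0.1391  0.06  ]
j2 [ 0.5851 -0.2399  0.06  ]
j3 [ 0.4639 -0.127   0.06  ]
j4 [ 0.4868 -0.2588  0.06  ]
```

Top view estimates:

| Item | Position |
|---|---|
| Mixer | (.513, .178), rotated −6.8° |
| Pin | (.5155, .377), 46 mm from the axis; collar at about 1.05 rad |
| Plate | (.525, −.402), long axis at −14.3° from x |

The sizes agree with the given ones. Next I'll lift and fly over the mixer for a close look.

```bash
python3 -m crank '[[[0,0,4],[0,0,0],9],[[0,0,8],[0,0,0],9],[[0,0,12],[0,0,0],9],[[2,4,15],[0,0,0.1],9],[[5,8,17],[0,0,0.2],9],[[6,12,17],[0,0,0.3],9],[[8,16,17],[0,0,0.4],9],[[10,20,17],[0,0,0.5],9],[[12,24,17],[0,0,0.6],9],[[13,28,17],[0,0,0.7],9],[[15,32,17],[0,0,0.8],9],[[16,36,17],[0,0,0.9],9]]' 20
python3 -m crank '[[[1,4,0],[0,0,0.1],9],[[2,8,0],[0,0,0.2],9],[[3,12,0],[0,0,0.3],9],[[4,16,0],[0,0,0.4],9],[[5,20,0],[0,0,0.5],9],[[6,24,0],[0,0,0.6],9],[[7,28,0],[0,0,0.6],9],[[8,32,0],[0,0,0.6],9],[[8,36,0],[0,0,0.6],9],[[8.5,38,0],[0,0,0.6],9],[[8.5,38,0],[0,0,0.6],9],[[8.5,38,0],[0,0,0.6],9]]'
python3 - <<'E'
from h import *
c=snap("wrist","w1.png"); s=observe(); print(s["position"],s["tcp_rot"].round(3).tolist(),s["joint_pos"].round(1))
for n,z,p in [("axis",.134,(.5314,.333)),("mid",.05,(.513,.178))]: print(n,proj(c,[*p,z]))
E
```

```text
clock: 1.3
position: [0.4026, -0.1848, 0.3837]
tcp_rot: [[0.211, 0.978, 0.0], [0.978, -0.211, -0.0], [-0.0, 0.0, -1.0]]
wrist_force: [1.3, 0.1, 0.3]
opening: 0.0903
clock: 2.3
position: [0.4875, 0.1959, 0.3831]
tcp_rot: [[-0.38, 0.925, -0.001], [0.925, 0.38, -0.001], [-0.001, -0.001, -1.0]]
wrist_force: [0.0, -0.8, -0.0]
opening: 0.0897
[0.4874334  0.19495447 0.38344151] [[-0.379, 0.926, -0.0], [0.926, 0.379, -0.001], [-0.001, -0.001, -1.0]] [20.6 10.5 76.5 -0.  93.1 -1.7]
axis (np.float64(426.54099495997554), np.float64(86.96434375081463))
mid (np.float64(340.01857507324405), np.float64(214.2030109042732))
```

View pics/w1.png

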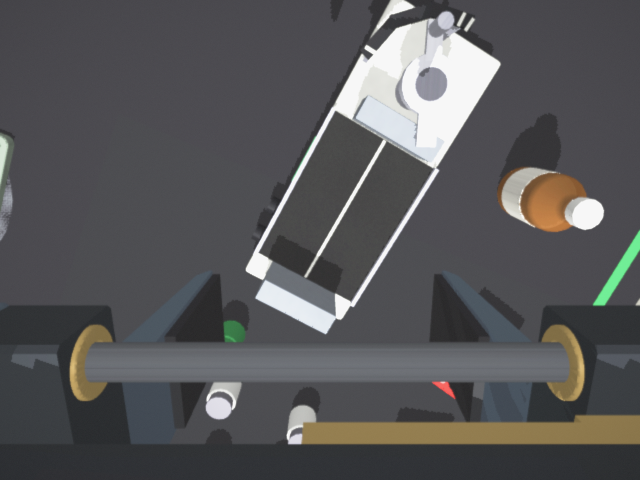

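The mixer is fully visible: collar axis (431,84), pin top (446,18), near block bottom right, centre line from (384,142) to (306,275). I'll refine these on a zoom.

Run:
```python
import cv2
im=cv2.imread("pics/w1.png"); cv2.imwrite("pics/w1z.png",cv2.resize(im[0:340,240:520],None,fx=1.75,fy=1.75,interpolation=cv2.INTER_CUBIC))
cv2.imwrite("pics/w1c.png",cv2.resize(im[0:160,340:510],None,fx=3.7,fy=3.7,interpolation=cv2.INTER_CUBIC))
cv2.imwrite("pics/w1d.png",cv2.resize(im[200:340,240:400],None,fx=4,fy=4,interpolation=cv2.INTER_CUBIC))
```

```text
(no output)
```

View pics/w1c.png

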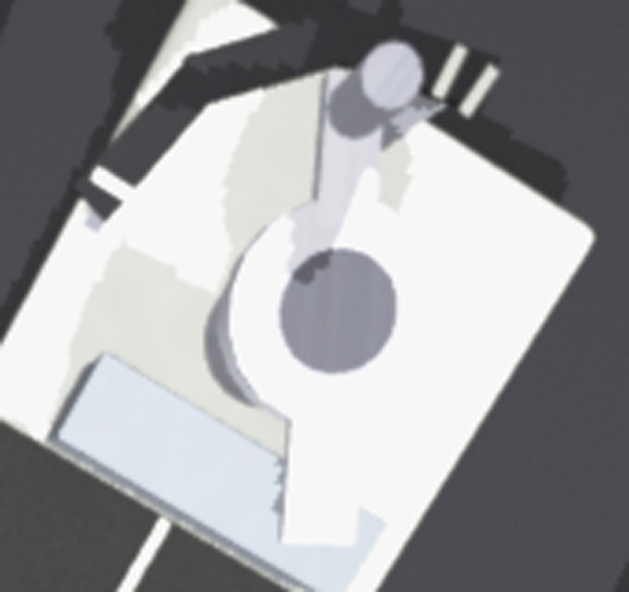

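View pics/w1d.png

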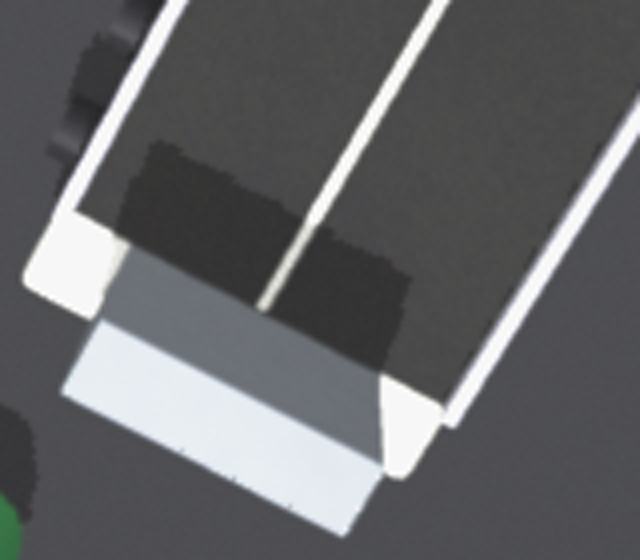

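```bash
cat >> h.py <<'E'
def cam(name):
    s=observe(); c=camera(name)
    if "mount" in c:
        T=np.eye(4);T[:3,:3]=np.array(s["tcp_rot"]);T[:3,3]=s["position"];c["cam_to_world"]=T@np.array(c["mount"])
    c["cam_to_world"]=np.array(c["cam_to_world"]); c["im"]=cv2.cvtColor(c["pixels"],cv2.COLOR_RGB2BGR)
    return c
E
python3 - <<'E'
from h import *
c=cam("wrist")
C=lambda a,b,z: toplane(c,340+a/3.7,a*0+b/3.7,z)
D=lambda a,b,z: toplane(c,240+a/4,200+b/4,z)
ax=C(338,311,.134); pin=C(392,76,.168)
print("axis",ax.round(4),"pin",pin.round(4),np.linalg.norm((pin-ax)[:2]))
pts={"R in L":D(102,322,.114),"R out L":D(62,392,.114),"R out R":D(345,535,.114),"R in R":D(385,468,.114),"L out L":C(105,353,.114),"L in L":C(54,437,.114),"L out R":C(385,523,.114)}
for k,v in pts.items(): print(k,v.round(4))
loc={"R in L":(-45,-97),"R out L":(-45,-122),"R out R":(45,-122),"R in R":(45,-97),"L out L":(-45,122),"L in L":(-45,97),"L out R":(45,122)}
A=np.array([loc[k] for k in pts])/1e3; B=np.array([pts[k][:2] for k in pts])
A=np.vstack([A,[0,.156]]);B=np.vstack([B,ax[:2]])
a0,b0=A.mean(0),B.mean(0); U,S,Vt=np.linalg.svd((A-a0).T@(B-b0)); R=(Vt.T@U.T); t=b0-R@a0
print("R",R.round(4),"t",t.round(4),"ang",np.degrees(np.arctan2(R[1,0],R[0,0])), "res mm",((A@R.T+t-B)*1e3).round(1).tolist())
l1=toplane(c,384,142,.05);l2=D(265,305,.05);print("line",l1.round(4),l2.round(4),(l1-l2)[:2], "x in mixer",[(R.T@(p[:2]-t)).round(4) for p in (l1,l2)])
q=R.T@(pin[:2]-t)-[0,.156]; print("collar",np.arctan2(q[1],-q[0]))
E
```

```text
axis [0.5347 0.336  0.134 ] pin [0.5182 0.3786 0.168 ] 0.04565088794823727
R in L [0.4595 0.0897 0.114 ]
R out L [0.4564 0.0662 0.114 ]
R out R [0.5451 0.0556 0.114 ]
R in R [0.5476 0.0789 0.114 ]
L out L [0.4863 0.3069 0.114 ]
L in L [0.4823 0.2824 0.114 ]
L out R [0.5736 0.2958 0.114 ]
R [[ 0.9926  0.1213]
 [-0.1213  0.9926]] t [0.5154 0.1809] ang -6.966333149705963 res mm [[-0.6, 0.4], [-0.5, -0.9], [0.2, -1.2], [0.7, 0.3], [-0.8, 0.6], [0.2, 0.3], [1.2, 0.8], [-0.4, -0.2]]
line [0.5271 0.2735 0.05  ] [0.5046 0.0885 0.05  ] [0.02247702 0.18496373] x in mixer [array([0.0004, 0.0933]), array([ 0.0005, -0.0931])]
collar 1.0892244562177973
```

The wrist view fits the mixer at (.5154,.1809), −6.97°, with residuals of about 1 mm. Collar is at 1.09 rad. Approaching the pin from above.

```bash
python3 -m crank '[[[1,4,0],[0,0,0],7],[[2,8,0],[0,0,0],6],[[2.5,12,-3],[0,0,0],6],[[3,16,-7],[0,0,0],6],[[3.1,18.4,-10],[0,0,0],6],[[3.1,18.4,-14],[0,0,0],6],[[3.1,18.4,-17],[0,0,0],6],[[3.1,18.4,-20],[0,0,0],6],[[3.1,18.4,-22],[0,0,0],6],[[3.1,18.4,-23.5],[0,0,0],6],[[3.1,18.4,-24.2],[0,0,0],6],[[3.1,18.4,-24.2],[0,0,0],6]]'
python3 - <<'E'
from h import *
c=snap("wrist","w2.png")
E
```

```text
clock: 3.4
position: [0.5183, 0.3765, 0.1404]
tcp_rot: [[-0.376, 0.927, -0.002], [0.927, 0.376, -0.003], [-0.002, -0.003, -1.0]]
wrist_force: [0.1, -0.3, -0.4]
opening: 0.0597
```

View pics/w2.png

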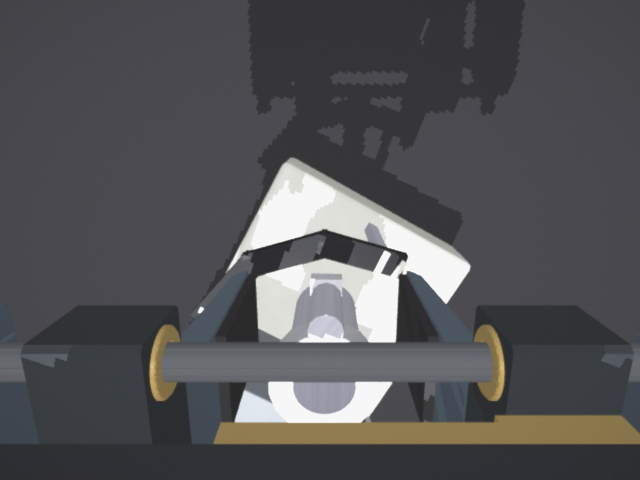

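The pin is centred between the fingers at (325,330). Closing.

```bash
python3 -m crank '[[[0,0,0],[0,0,0],4],[[0,0,0],[0,0,0],2],[[0,0,0],[0,0,0],1],[[0,0,0],[0,0,0],1],[[0,0,0],[0,0,0],1],[[0,0,0],[0,0,0],1],[[0,0,0],[0,0,0],1],[[0,0,0],[0,0,0],1]]' 20
python3 - <<'E'
from h import *
s=observe();p=s["position"][:2];print(s["position"],s["opening"],s["wrist_force"])
a=np.array([.5347,.336]);d=p-a;print(d,np.linalg.norm(d),np.degrees(np.arctan2(d[1],d[0])))
R=np.array([[.9926,.1213],[-.1213,.9926]])
phi0=1.089
for k in range(1,11):
    t=-(phi0-0.03)*k/10   # collar change; rotates CCW by -t
    c,s_=np.cos(-t),np.sin(-t); r=np.array([[c,-s_],[s_,c]])
    print(k,((r@d-d)*100).round(2),round(-t,3))
E
```

```text
clock: 4.12
position: [0.5186, 0.3773, 0.142]
tcp_rot: [[-0.376, 0.927, -0.001], [0.927, 0.376, -0.001], [-0.001, -0.001, -1.0]]
wrist_force: [-0.4, 0.1, 1.8]
opening: 0.0134
[0.51861957 0.37732755 0.14202911] 0.013352484364044443 [-0.3666998  0.0982674  1.7721618]
[-0.01608043  0.04132755] 0.044345758233979835 111.26086557223898
1 [-0.43 -0.19] 0.106
2 [-0.83 -0.43] 0.212
3 [-1.21 -0.71] 0.318
4 [-1.56 -1.03] 0.424
5 [-1.87 -1.38] 0.529
6 [-2.14 -1.76] 0.635
7 [-2.37 -2.17] 0.741
8 [-2.55 -2.6 ] 0.847
9 [-2.69 -3.05] 0.953
10 [-2.78 -3.51] 1.059
```

```bash
python3 -m crank '[[[-0.43,-0.19,0],[0,0,0.106],1],[[-0.83,-0.43,0],[0,0,0.212],1],[[-1.21,-0.71,0],[0,0,0.318],1],[[-1.56,-1.03,0],[0,0,0.424],1],[[-1.87,-1.38,0],[0,0,0.529],1],[[-2.14,-1.76,0],[0,0,0.635],1],[[-2.37,-2.17,0],[0,0,0.741],1],[[-2.55,-2.6,0],[0,0,0.847],1],[[-2.69,-3.05,0],[0,0,0.953],1],[[-2.78,-3.51,0],[0,0,1.059],1],[[-2.78,-3.51,0],[0,0,1.059],1],[[-2.78,-3.51,0],[0,0,1.059],1]]'
python3 - <<'E'
from h import *
s=observe();p=s["position"][:2];print(s["position"],s["opening"],s["wrist_force"])
a=np.array([.5347,.336]);d=p-a;print(d,np.linalg.norm(d),np.degrees(np.arctan2(d[1],d[0])))
c=snap("wrist","w3.png")
E
```

```text
clock: 5.12
position: [0.4901, 0.3426, 0.142]
tcp_rot: [[-0.992, 0.129, -0.001], [0.129, 0.992, -0.0], [0.001, -0.001, -1.0]]
wrist_force: [-2.4, 2.4, 1.2]
opening: 0.0131
[0.49009152 0.34262748 0.14201983] 0.01314176669458694 [-2.44487771  2.41119193  1.2019139 ]
[-0.04460848  0.00662748] 0.04509811898684226 171.5493863297959
```

View pics/w3.png

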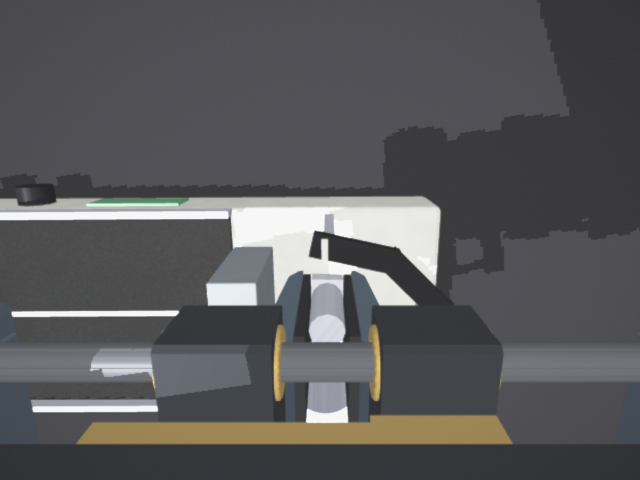

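Collar reads about 0.03 rad: the arm lines up with the single bar at (325,255). Releasing, lifting and flying over the jars.

```bash
python3 -m crank '[[[0,0,0],[0,0,0],3],[[0,0,0],[0,0,0],5],[[0,0,0.5],[0,0,0],5],[[0,0,3],[0,0,0],5],[[0,0,7],[0,0,0],6],[[0,0,11],[0,0,-0.1],7],[[0,-4,15],[0,0,-0.2],7],[[0,-8,18],[0,0,-0.32],7],[[0,-12,21],[0,0,-0.44],7],[[1,-16,23],[0,0,-0.56],7],[[1,-20,24],[0,0,-0.68],7],[[2,-24,24],[0,0,-0.8],7]]'
python3 -m crank '[[[0.2,-4,0],[0,0,-0.1],7],[[0.5,-8,0],[0,0,-0.22],7],[[1,-12,0],[0,0,-0.34],7],[[1,-16,0],[0,0,-0.46],7],[[1.5,-20,0],[0,0,-0.58],7],[[1.5,-24,0],[0,0,-0.7],7],[[1.5,-24.5,0],[0,0,-0.77],7],[[1.5,-24.5,0],[0,0,-0.77],7],[[1.5,-24.5,0],[0,0,-0.77],7]]'
python3 - <<'E'
from h import *
c=snap("wrist","w4.png");snap("top","t4.png"); s=observe(); print(s["position"],s["tcp_rot"].round(3).tolist(),s["joint_pos"].round(1))
E
```

```text
clock: 6.17
position: [0.5052, 0.1316, 0.3802]
tcp_rot: [[-0.594, 0.804, 0.004], [0.804, 0.594, 0.001], [-0.002, 0.004, -1.0]]
wrist_force: [0.7, -0.1, -0.5]
opening: 0.0698
clock: 6.92
position: [0.5202, -0.1137, 0.3804]
tcp_rot: [[0.133, 0.991, 0.004], [0.991, -0.133, -0.002], [-0.002, 0.004, -1.0]]
wrist_force: [0.5, -0.3, -0.6]
opening: 0.0699
[ 0.52024218 -0.11247914  0.38049695] [[0.131, 0.991, 0.004], [0.991, -0.131, -0.002], [-0.002, 0.005, -1.0]] [-13.4  11.   76.2  -0.1  92.5  -5.9]
```

View pics/w4.png

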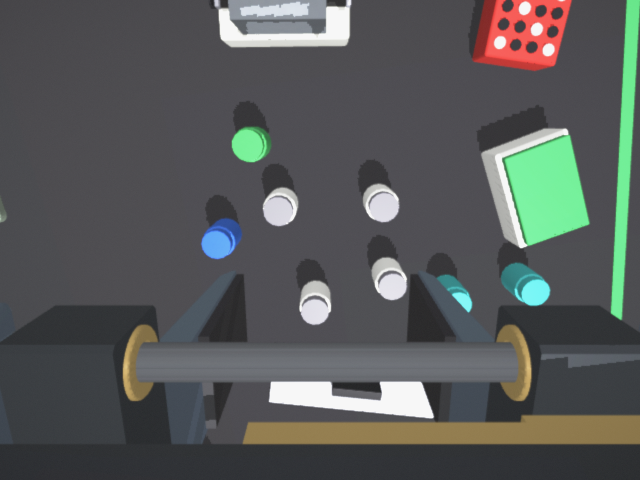

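View pics/t4.png

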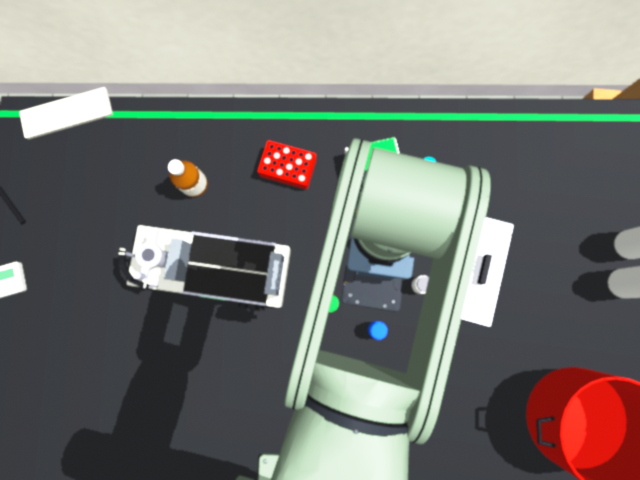

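Wrist view: jar caps at about (280,212), (383,205), (392,286) and (315,309).

Run:
```python
from h import *
c=cam("wrist"); im=c["im"]; hsv=cv2.cvtColor(im,cv2.COLOR_BGR2HSV)
m=((hsv[...,1]<50)&(hsv[...,2]>120)).astype(np.uint8)
n,l,st,ce=cv2.connectedComponentsWithStats(m)
for i in range(1,n):
    if 500<st[i,4]<3000: print(ce[i].round(1),st[i].tolist(),toplane(c,*ce[i],.03).round(4), "capctr?")
for u,v in [(280,211),(383,206),(392,286),(315,309)]: print(toplane(c,u,v,.06).round(4))
s=observe();print(s["position"],s["clock"])
# slots
R=np.array([[.9926,.1213],[-.1213,.9926]]);t=np.array([.5154,.1809])
for y in (.070,.0233,-.0233,-.070): print(y,(t+R@[0,y]).round(4))
```

```text
[511.  180.4] [481, 130, 88, 120, 2690] [ 0.7457 -0.1301  0.03  ] capctr?
[380.7 203.9] [363, 185, 37, 39, 1100] [ 0.5863 -0.1381  0.03  ] capctr?
[280.2 207.5] [262, 188, 36, 40, 1086] [ 0.4633 -0.1264  0.03  ] capctr?
[388.8 279.7] [371, 258, 36, 44, 1138] [ 0.5872 -0.2381  0.03  ] capctr?
[314.7 303.4] [299, 281, 32, 45, 1118] [ 0.4878 -0.2583  0.03  ] capctr?
[ 0.4663 -0.1252  0.06  ]
[ 0.5855 -0.135   0.06  ]
[ 0.587  -0.2351  0.06  ]
[ 0.4896 -0.2529  0.06  ]
[ 0.52026004 -0.11224287  0.38049648] 7.0667
0.07 [0.5239 0.2504]
0.0233 [0.5182 0.204 ]
-0.0233 [0.5126 0.1578]
-0.07 [0.5069 0.1114]
```

```bash
python3 -m crank '[[[-2,-0.5,-4],[0,0,0],5.6],[[-4,-1,-7.5],[0,0,0],5.6],[[-5.5,-1.4,-11],[0,0,0],5.6],[[-5.5,-1.4,-15],[0,0,0],5.6],[[-5.5,-1.4,-19],[0,0,0],5.6],[[-5.5,-1.4,-23],[0,0,0],5.6],[[-5.5,-1.4,-27],[0,0,0],5.6],[[-5.5,-1.4,-30],[0,0,0],5.6],[[-5.5,-1.4,-33],[0,0,0],5.6],[[-5.5,-1.4,-35.5],[0,0,0],5.6],[[-5.5,-1.4,-36.8],[0,0,0],5.6],[[-5.5,-1.4,-36.8],[0,0,0],5.6]]'
python3 -m crank '[[[0,0,0],[0,0,0],5],[[0,0,0],[0,0,0],3.5],[[0,0,0],[0,0,0],3.5],[[0,0,0],[0,0,0],3.5],[[0,0,0],[0,0,0],3.5],[[0,0,0.5],[0,0,0],3.5],[[0,0,2],[0,0,0],3.5],[[0,0,5],[0,0,0],3.5]]' 20
```

```text
clock: 8.07
position: [0.4634, -0.1245, 0.01]
tcp_rot: [[0.128, 0.992, -0.002], [0.992, -0.128, -0.0], [-0.001, -0.001, -1.0]]
wrist_force: [-0.0, 0.2, -0.5]
opening: 0.0561
clock: 8.73
position: [0.4609, -0.1239, 0.0586]
tcp_rot: [[0.128, 0.992, -0.008], [0.992, -0.128, 0.001], [0.0, -0.008, -1.0]]
wrist_force: [1.1, -1.2, -0.6]
opening: 0.0397
```

```bash
python3 -m crank '[[[0,0,4],[0,0,0],3.5],[[0.5,0,8],[0,0,0],3.5],[[1,2,11],[0,0,0],3.5],[[1.5,5,13.5],[0,0,0],3.5],[[2,9,14],[0,0,0],3.5],[[2.7,13,14],[0,0,0],3.5],[[3.4,17,14],[0,0,0],3.5],[[4.1,21,14],[0,0,0],3.5],[[4.8,25,14],[0,0,0.007],3.5],[[5.5,29,14],[0,0,0.007],3.5],[[6.1,33,14],[0,0,0.007],3.5],[[6.3,36,14],[0,0,0.007],3.5]]'
python3 - <<'E'
from h import *
s=observe();print(s["position"],s["wrist_force"])
print(((np.array([.5239,.2504,.0625])-s["position"])*100).round(2))
E
```

```text
clock: 9.73
position: [0.5242, 0.2391, 0.199]
tcp_rot: [[0.12, 0.993, -0.007], [0.993, -0.12, 0.002], [0.001, -0.007, -1.0]]
wrist_force: [0.3, -0.0, -0.8]
opening: 0.0395
[0.5241903  0.23910186 0.19901615] [ 0.27450085 -0.02193676 -0.75382879]
[ -0.03   1.13 -13.65]
```

```bash
python3 -m crank '[[[0,1.1,-2],[0,-0.007,0],3.5],[[0,1.1,-5],[0,-0.007,0],3.5],[[0,1.1,-8.5],[0,-0.007,0],3.5],[[0,1.1,-11],[0,-0.007,0],3.5],[[0,1.1,-12.5],[0,-0.007,0],3.5],[[0,1.1,-13.2],[0,-0.007,0],3.5],[[0,1.1,-13.5],[0,-0.007,0],3.5],[[0,1.1,-13.5],[0,-0.007,0],3.5]]'
python3 - <<'E'
from h import *
s=observe();print(s["position"],s["tcp_rot"].round(3).tolist(),s["wrist_force"]); snap("wrist","w5.png")
E
```

```text
clock: 10.4
position: [0.5244, 0.2501, 0.0643]
tcp_rot: [[0.12, 0.993, 0.0], [0.993, -0.12, 0.002], [0.002, -0.0, -1.0]]
wrist_force: [0.0, -0.4, 0.4]
opening: 0.0394
[0.52439316 0.25005764 0.0642832 ] [[0.12, 0.993, 0.0], [0.993, -0.12, 0.002], [0.002, -0.0, -1.0]] [ 0.00310232 -0.42702368  0.36634491]
```

View pics/w5.png

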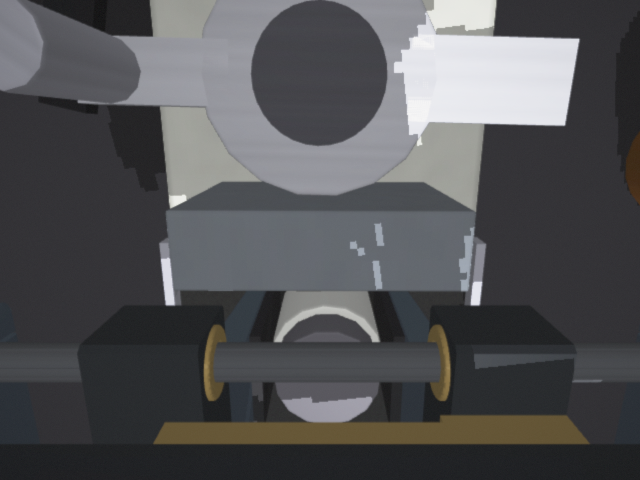

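Lower a bit and release; also check centring against the block edges, top-face near edge (170..475, row 212).

```bash
python3 - <<'E'
from h import *
c=cam("wrist"); 
R=np.array([[.9926,.1213],[-.1213,.9926]]);t=np.array([.5154,.1809])
for n,u,v,z in [("nl",170,212,.114),("nr",475,212,.114),("ax",319,73,.134),("fl",222,183,.114),("fr",425,183,.114)]:
    p=toplane(c,u,v,z); print(n,p.round(4),(R.T@(p[:2]-t)*1e3).round(1))
s=observe(); print("tcp mix",(R.T@(s["position"][:2]-t)*1e3).round(1))
g=cv2.cvtColor(c["im"],cv2.COLOR_BGR2GRAY); cv2.imwrite("pics/w5z.png",cv2.resize(c["im"][150:330,140:500],None,fx=2.2,fy=2.2))
E
python3 -m crank '[[[0,0,-0.15],[0,0,0],3.5],[[0,0,-0.3],[0,0,0],3.5],[[0,0,-0.3],[0,0,0],3.5]]'
```

```text
nl [0.4873 0.3079 0.114 ] [-43.3 122.7]
nr [0.5743 0.2975 0.114 ] [ 44.4 122.8]
ax [0.5345 0.3376 0.134 ] [-1.000e-01  1.578e+02]
fl [0.5036 0.3143 0.114 ] [-27.9 131. ]
fr [0.5605 0.3075 0.114 ] [ 29.5 131.1]
tcp mix [ 1.2 70.2]
clock: 10.75
position: [0.5254, 0.2505, 0.063]
tcp_rot: [[0.12, 0.993, 0.003], [0.993, -0.12, 0.004], [0.004, 0.003, -1.0]]
wrist_force: [0.6, -0.5, -1.3]
opening: 0.0395
```

View pics/w5z.png

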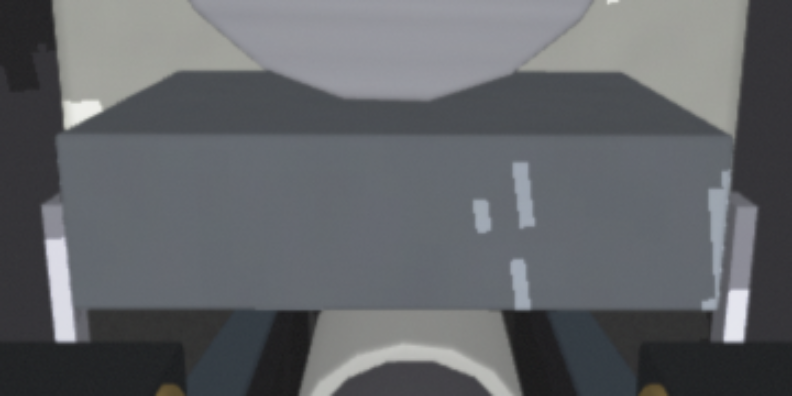

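```bash
python3 -m crank '[[[-0.15,0,-0.1],[0,0,0],3.5],[[-0.15,0,-0.2],[0,0,0],3.5],[[-0.15,0,-0.2],[0,0,0],3.5],[[-0.15,0,-0.2],[0,0,0],3.5]]'
```

```text
clock: 11.08
position: [0.5238, 0.2506, 0.0612]
tcp_rot: [[0.12, 0.993, 0.003], [0.993, -0.12, 0.004], [0.004, 0.003, -1.0]]
wrist_force: [-1.5, 0.2, 1.8]
opening: 0.0397
```

```bash
python3 -m crank '[[[0,0,0],[0,0,0],4.2],[[0,0,0],[0,0,0],4.8],[[0,0,0],[0,0,0],5.6],[[0,0,0],[0,0,0],5.6],[[0,0,1],[0,0,0],5.6],[[0,0,3],[0,0,0],5.6],[[0,0,7],[0,0,0],5.6],[[0,0,11],[0,0,0],5.6],[[0,0,15],[0,0,0],5.6],[[0,-3,18],[0,0,0],5.6],[[0,-7,20],[0,0,0],5.6],[[0,-11,20],[0,0,0],5.6]]'
python3 - <<'E'
from h import *
c=snap("wrist","w6.png");s=observe();print(s["position"],s["tcp_rot"].round(3).tolist())
E
```

```text
clock: 12.08
position: [0.5258, 0.1427, 0.2669]
tcp_rot: [[0.117, 0.993, 0.013], [0.993, -0.117, 0.007], [0.008, 0.012, -1.0]]
wrist_force: [0.9, 0.0, -0.6]
opening: 0.0558
[0.52460483 0.13428664 0.26523553] [[0.122, 0.992, 0.01], [0.992, -0.122, -0.002], [-0.001, 0.01, -1.0]]
```

View pics/w6.png

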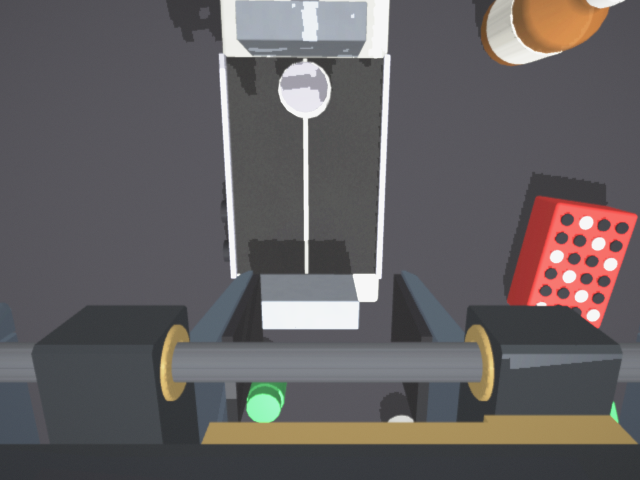

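The jar stands on the line at (304,92). Next jar1, with a scene check before the descent.

```bash
python3 -m crank '[[[0.5,-4,0],[0,0.01,0],5.6],[[1.5,-8,0],[0,0.01,0],5.6],[[3,-12,0],[0,0.01,0],5.6],[[4,-16,0],[0,0.01,0],5.6],[[5,-20,0],[0,0.01,0],5.6],[[6,-24,-2],[0,0.01,0],5.6],[[6.1,-27.1,-5],[0,0.01,0],5.6],[[6.1,-27.1,-9],[0,0.01,0],5.6],[[6.1,-27.1,-12],[0,0.01,0],5.6],[[6.1,-27.1,-12],[0,0.01,0],5.6]]'
python3 - <<'E'
from h import *
c=snap("wrist","w7.png");snap("scene","s7.png");s=observe();print(s["position"],s["tcp_rot"].round(3).tolist())
print(((np.array([.586,-.137,.0115])-s["position"])*100).round(2), proj(c,[.586,-.137,.06]))
a=cv2.imread("pics/w7.png");b=cv2.imread("pics/s7.png");cv2.imwrite("pics/c7.png",cv2.resize(np.hstack([a,b]),(800,300)))
E
```

```text
clock: 12.97
position: [0.5805, -0.1366, 0.1382]
tcp_rot: [[0.125, 0.992, -0.015], [0.992, -0.125, 0.002], [-0.0, -0.015, -1.0]]
wrist_force: [-1.2, 0.2, -1.5]
opening: 0.056
[ 0.58530957 -0.13651982  0.14524165] [[0.123, 0.992, -0.002], [0.992, -0.123, -0.001], [-0.001, -0.002, -1.0]]
[  0.07  -0.05 -13.37] (np.float64(336.2255277699395), np.float64(256.5941482553081))
```

View pics/c7.png

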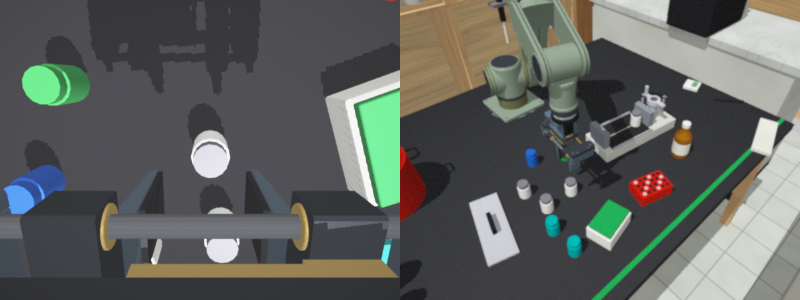

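Jar1 is where predicted. Descend, grip, lift.

```bash
python3 -m crank '[[[0.1,0,-4],[0,0,0],5.6],[[0.1,0,-8],[0,0,0],5.6],[[0.1,0,-11],[0,0,0],5.6],[[0.1,0,-12.7],[0,0,0],5.6],[[0.1,0,-13.3],[0,0,0],5.6],[[0.1,0,-13.3],[0,0,0],5.6],[[0.1,0,-13.3],[0,0,0],4],[[0.1,0,-13.3],[0,0,0],3.5],[[0.1,0,-13.3],[0,0,0],3.5],[[0.1,0,-13.3],[0,0,0],3.5],[[0.1,0,-13.3],[0,0,0],3.5],[[0.1,0,-13.3],[0,0,0],3.5]]'
python3 -m crank '[[[0,0,0.5],[0,0,0],3.5],[[0,0,2.5],[0,0,0],3.5],[[0,0,6],[0,0,0],3.5],[[0,0,10],[0,0,0],3.5],[[0,0,14],[0,0,0],3.5],[[0,2,17],[0,0,0],3.5],[[-1,6,18.5],[0,0,0],3.5],[[-2,10,18.5],[0,0,0],3.5],[[-3,14,18.5],[0,0,0],3.5],[[-4,18,18.5],[0,0,0],3.5],[[-5,22,18.5],[0,0,0],3.5],[[-6,26,18.5],[0,0,0],3.5]]'
python3 - <<'E'
from h import *
s=observe();print(s["position"],s["opening"],s["tcp_rot"].round(3).tolist())
print(((np.array([.5182,.204,.062])-s["position"])*100).round(2))
E
```

```text
clock: 14.07
position: [0.5876, -0.1367, 0.0146]
tcp_rot: [[0.123, 0.992, 0.001], [0.992, -0.123, -0.002], [-0.002, 0.002, -1.0]]
wrist_force: [-1.4, 1.5, 7.3]
opening: 0.0393
clock: 15.07
position: [0.5268, 0.125, 0.2006]
tcp_rot: [[0.123, 0.992, 0.003], [0.992, -0.123, -0.001], [-0.001, 0.003, -1.0]]
wrist_force: [0.8, 0.5, -0.7]
opening: 0.0396
[0.52680119 0.12498642 0.20059675] 0.03956892285878064 [[0.123, 0.992, 0.003], [0.992, -0.123, -0.001], [-0.001, 0.003, -1.0]]
[ -0.86   7.9  -13.86]
```

```bash
python3 -m crank '[[[-0.5,4,0],[0,0,0],3.5],[[-0.9,7.9,0],[0,0,0],3.5],[[-0.9,7.9,-3.5],[0,0,0],3.5],[[-0.9,7.9,-7.5],[0,0,0],3.5],[[-0.9,7.9,-10.5],[0,0,0],3.5],[[-0.9,7.9,-12.5],[0,0,0],3.5],[[-0.9,7.9,-13.3],[0,0,0],3.5],[[-0.9,7.9,-13.4],[0,0,0],3.5],[[-0.9,7.9,-13.5],[0,0,0],3.5],[[-0.9,7.9,-13.6],[0,0,0],3.5]]'
python3 - <<'E'
from h import *
s=observe();print(((np.array([.5182,.204,.064])-s["position"])*100).round(2))
E
```

```text
clock: 15.9
position: [0.5193, 0.2044, 0.0663]
tcp_rot: [[0.124, 0.992, 0.007], [0.992, -0.124, -0.0], [0.001, 0.007, -1.0]]
wrist_force: [0.7, -0.8, -1.6]
opening: 0.0395
[-0.11 -0.04 -0.23]
```

```bash
python3 -m crank '[[[-0.1,0,-0.1],[0,0.007,0],3.5],[[-0.1,0,-0.2],[0,0.007,0],3.5],[[-0.1,0,-0.3],[0,0.007,0],3.5],[[-0.1,0,-0.3],[0,0.007,0],3.5],[[-0.1,0,-0.3],[0,0.007,0],3.5]]'
```

```text
clock: 16.32
position: [0.5191, 0.2046, 0.0645]
tcp_rot: [[0.124, 0.992, 0.002], [0.992, -0.124, 0.001], [0.001, 0.002, -1.0]]
wrist_force: [-0.2, -0.2, 7.0]
opening: 0.0398
```

```bash
python3 -m crank '[[[0,0,0],[0,0,0],4.2],[[0,0,0],[0,0,0],4.8],[[0,0,0],[0,0,0],5.6],[[0,0,0],[0,0,0],5.6],[[0,0,1],[0,0,0],5.6],[[0,0,3],[0,0,0],5.6],[[0,0,7],[0,0,0],5.6],[[0,0,11],[0,0,0],5.6],[[0,0,15],[0,0,0],5.6],[[0,-3,18],[0,0,0],5.6],[[0,-7,20],[0,0,0],5.6],[[0,-7,20],[0,0,0],5.6]]'
python3 - <<'E'
from h import *
c=snap("wrist","w8.png");s=observe();print(s["position"],s["tcp_rot"].round(3).tolist());print(((np.array([.587,-.237,.13])-s["position"])*100).round(2))
E
```

```text
clock: 17.32
position: [0.5208, 0.1309, 0.2701]
tcp_rot: [[0.126, 0.992, 0.011], [0.992, -0.126, -0.0], [0.001, 0.011, -1.0]]
wrist_force: [0.2, 0.2, -0.3]
opening: 0.0556
[0.52013666 0.13230932 0.26805265] [[0.127, 0.992, 0.008], [0.992, -0.127, 0.001], [0.002, 0.008, -1.0]]
[  6.69 -36.93 -13.81]
```

View pics/w8.png

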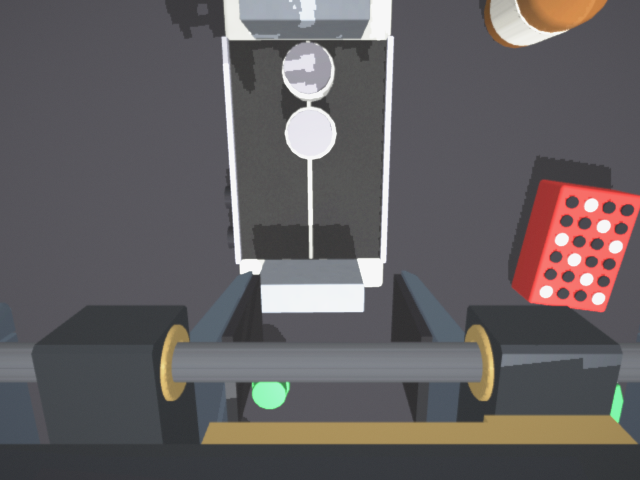

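Two jars are in the row at (308,72) and (310,132). Now jar2.

```bash
python3 -m crank '[[[0.5,-4,0],[0,0.008,0],5.6],[[1.2,-8,0],[0,0.008,0],5.6],[[2,-12,0],[0,0.008,0],5.6],[[3,-16,0],[0,0.008,0],5.6],[[4,-20,0],[0,0.008,0],5.6],[[5,-24,0],[0,0.008,0],5.6],[[6,-28,-2],[0,0.008,0],5.6],[[6.7,-32,-4],[0,0.008,0],5.6],[[6.7,-35,-7],[0,0.008,0],5.6],[[6.7,-37,-11],[0,0.008,0],5.6],[[6.7,-37,-13],[0,0.008,0],5.6],[[6.7,-37,-13],[0,0.008,0],5.6]]'
python3 - <<'E'
from h import *
c=snap("wrist","w9.png");s=observe();print(s["position"],s["tcp_rot"].round(3).tolist())
print(((np.array([.587,-.237,.0125])-s["position"])*100).round(2), proj(c,[.587,-.237,.06]),proj(c,[.587,-.237,.03]))
a=cv2.imread("pics/w9.png");b=snap("scene","s9.png")["im"];cv2.imwrite("pics/c9.png",cv2.resize(np.hstack([a,b]),(800,300)))
E
```

```text
clock: 18.37
position: [0.5828, -0.2369, 0.1301]
tcp_rot: [[0.129, 0.992, -0.014], [0.992, -0.129, 0.007], [0.005, -0.015, -1.0]]
wrist_force: [-1.2, 0.5, -0.6]
opening: 0.0562
[ 0.58479062 -0.23650778  0.13386206] [[0.128, 0.992, -0.009], [0.992, -0.128, 0.005], [0.004, -0.009, -1.0]]
[  0.22  -0.05 -12.14] (np.float64(333.95832177146445), np.float64(260.9722290430383)) (np.float64(333.8772079819834), np.float64(247.23821056569182))
```

View pics/c9.png

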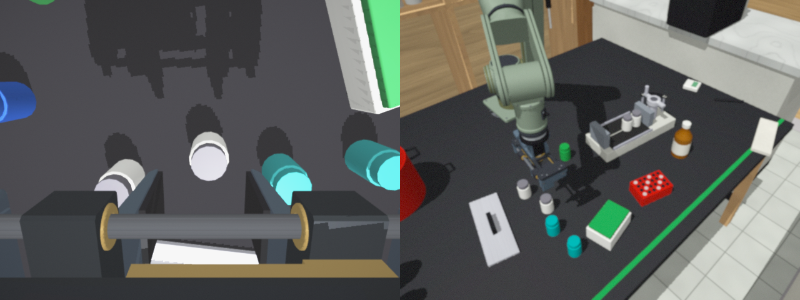

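Jar2 is as predicted at (334,258). Descend and grip.

```bash
python3 -m crank '[[[0.2,0,-4],[0,0,0],5.6],[[0.2,0,-8],[0,0,0],5.6],[[0.2,0,-10.5],[0,0,0],5.6],[[0.2,0,-11.7],[0,0,0],5.6],[[0.2,0,-12.1],[0,0,0],5.6],[[0.2,0,-12.1],[0,0,0],5.6],[[0.2,0,-12.1],[0,0,0],4],[[0.2,0,-12.1],[0,0,0],3.5],[[0.2,0,-12.1],[0,0,0],3.5],[[0.2,0,-12.1],[0,0,0],3.5],[[0.2,0,-12.1],[0,0,0],3.5],[[0.2,0,-12.1],[0,0,0],3.5]]'
python3 -m crank '[[[0,0,0.5],[0,0,0],3.5],[[0,0,2.5],[0,0,0],3.5],[[0,0,6],[0,0,0],3.5],[[0,0,10],[0,0,0],3.5],[[0,0,14],[0,0,0],3.5],[[0,2,17],[0,0,0],3.5],[[-1,6,18.5],[0,0,0],3.5],[[-2,10,18.5],[0,0,0],3.5],[[-3,14,18.5],[0,0,0],3.5],[[-4,18,18.5],[0,0,0],3.5],[[-5,22,18.5],[0,0,0],3.5],[[-6,26,18.5],[0,0,0],3.5]]'
python3 - <<'E'
from h import *
s=observe();print(s["position"],s["opening"],s["tcp_rot"].round(3).tolist())
print(((np.array([.5126,.1578,.064])-s["position"])*100).round(2))
E
```

```text
clock: 19.47
position: [0.5897, -0.237, 0.018]
tcp_rot: [[0.127, 0.992, 0.0], [0.992, -0.127, 0.002], [0.002, -0.0, -1.0]]
wrist_force: [-0.9, 1.2, 7.6]
opening: 0.0396
clock: 20.47
position: [0.5289, 0.0247, 0.2038]
tcp_rot: [[0.128, 0.992, 0.001], [0.992, -0.128, 0.002], [0.002, 0.001, -1.0]]
wrist_force: [0.4, 0.3, -0.2]
opening: 0.0393
[0.52891899 0.0246544  0.20377424] 0.03932952971144312 [[0.128, 0.992, 0.001], [0.992, -0.128, 0.002], [0.002, 0.001, -1.0]]
[ -1.63  13.31 -13.98]
```

```bash
python3 -m crank '[[[-0.5,4,0],[0,0,0],3.5],[[-1,8,0],[0,0,-0.005],3.5],[[-1.5,12,0],[0,0,-0.005],3.5],[[-1.6,13.3,-1],[0,0,-0.005],3.5],[[-1.6,13.3,-4],[0,0,-0.005],3.5],[[-1.6,13.3,-8],[0,0,-0.005],3.5],[[-1.6,13.3,-11],[0,0,-0.005],3.5],[[-1.6,13.3,-12.7],[0,0,-0.005],3.5],[[-1.6,13.3,-13.3],[0,0,-0.005],3.5],[[-1.6,13.3,-13.3],[0,0,-0.005],3.5]]'
python3 - <<'E'
from h import *
s=observe();print(s["tcp_rot"].round(3).tolist(),((np.array([.5126,.1578,.068])-s["position"])*100).round(2))
E
```

```text
clock: 21.3
position: [0.5121, 0.1571, 0.0699]
tcp_rot: [[0.133, 0.991, -0.001], [0.991, -0.133, 0.001], [0.001, -0.001, -1.0]]
wrist_force: [-0.6, 0.6, -0.2]
opening: 0.0394
[[0.133, 0.991, -0.001], [0.991, -0.133, 0.001], [0.001, -0.001, -1.0]] [ 0.05  0.07 -0.19]
```

```bash
python3 -m crank '[[[0.05,0,-0.1],[0,0,0],3.5],[[0.05,0,-0.2],[0,0,0],3.5],[[0.05,0,-0.25],[0,0,0],3.5],[[0.05,0,-0.25],[0,0,0],3.5]]'
```

```text
clock: 21.63
position: [0.5133, 0.1572, 0.0683]
tcp_rot: [[0.133, 0.991, 0.001], [0.991, -0.133, 0.002], [0.002, 0.0, -1.0]]
wrist_force: [-0.8, -0.3, -1.1]
opening: 0.0394
```

```bash
python3 -m crank '[[[0,0,-0.1],[0,0,0],3.5],[[0,0,-0.15],[0,0,0],3.5],[[0,0,-0.15],[0,0,0],3.5]]'
```

```text
clock: 21.88
position: [0.5135, 0.1573, 0.068]
tcp_rot: [[0.133, 0.991, 0.002], [0.991, -0.133, 0.002], [0.002, 0.001, -1.0]]
wrist_force: [-1.4, -1.3, 6.4]
opening: 0.0394
```

Contact (6.4 N). Release and lift.

```bash
python3 -m crank '[[[0,0,0],[0,0,0],4.2],[[0,0,0],[0,0,0],4.8],[[0,0,0],[0,0,0],5.6],[[0,0,0],[0,0,0],5.6],[[0,0,1],[0,0,0],5.6],[[0,0,3],[0,0,0],5.6],[[0,0,7],[0,0,0],5.6],[[0,0,11],[0,0,0],5.6],[[0,0,15],[0,0,0],5.6],[[0,-2,18],[0,0,0.01],5.6],[[0,-3,20],[0,0,0.01],5.6],[[0,-3,20],[0,0,0.01],5.6]]'
python3 - <<'E'
from h import *
c=snap("wrist","w10.png");s=observe();print(s["position"],s["tcp_rot"].round(3).tolist());print(((np.array([.4885,-.2555,.13])-s["position"])*100).round(2))
E
```

```text
clock: 22.88
position: [0.5158, 0.1263, 0.274]
tcp_rot: [[0.125, 0.992, 0.012], [0.992, -0.125, 0.004], [0.005, 0.012, -1.0]]
wrist_force: [0.6, -0.6, -0.7]
opening: 0.0562
[0.51465713 0.1268915  0.27111438] [[0.125, 0.992, 0.008], [0.992, -0.125, 0.004], [0.005, 0.007, -1.0]]
[ -2.62 -38.24 -14.11]
```

View pics/w10.png

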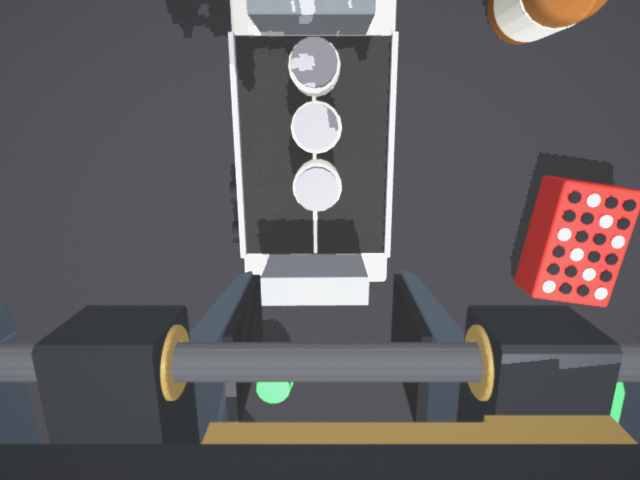

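Three jars are in the row at (314,65), (316,127) and (317,187). Now jar4.

```bash
python3 -m crank '[[[-0.2,-4,0],[0,0.008,0],5.6],[[-0.5,-8,0],[0,0.008,0],5.6],[[-0.8,-12,0],[0,0.008,0],5.6],[[-1,-16,0],[0,0.008,0],5.6],[[-1.3,-20,0],[0,0.008,0],5.6],[[-1.6,-24,0],[0,0.008,0],5.6],[[-2,-28,-2],[0,0.008,0],5.6],[[-2.3,-32,-4],[0,0.008,0],5.6],[[-2.6,-36,-7],[0,0.008,0],5.6],[[-2.6,-38.2,-11],[0,0.008,0],5.6],[[-2.6,-38.2,-13],[0,0.008,0],5.6],[[-2.6,-38.2,-13],[0,0.008,0],5.6]]'
python3 - <<'E'
from h import *
c=snap("wrist","w11.png");s=observe();print(s["position"],s["tcp_rot"].round(3).tolist())
print(((np.array([.4885,-.2555,.0125])-s["position"])*100).round(2), proj(c,[.4885,-.2555,.06]))
a=cv2.imread("pics/w11.png");b=snap("scene","s11.png")["im"];cv2.imwrite("pics/c11.png",cv2.resize(np.hstack([a,b]),(800,300)))
E
```

```text
clock: 23.93
position: [0.4837, -0.2544, 0.1334]
tcp_rot: [[0.127, 0.992, -0.014], [0.992, -0.127, 0.011], [0.009, -0.015, -1.0]]
wrist_force: [0.3, 0.5, -1.1]
opening: 0.0562
[ 0.48562348 -0.25397769  0.13679104] [[0.127, 0.992, -0.01], [0.992, -0.127, 0.009], [0.008, -0.011, -1.0]]
[  0.29  -0.15 -12.43] (np.float64(335.24248800553835), np.float64(261.17890607627686))
```

View pics/c11.png

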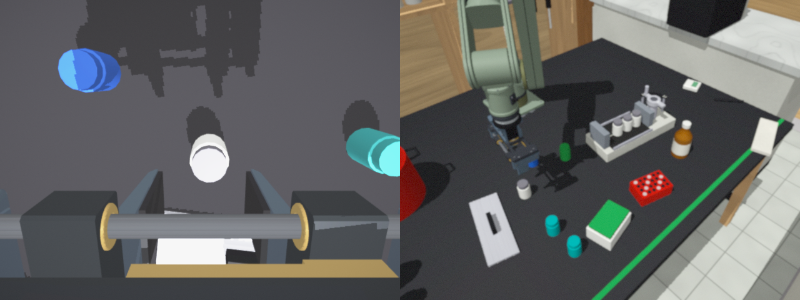

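Jar4 is as predicted, cap at (334,264).

```bash
python3 -m crank '[[[0.3,-0.2,-4],[-0.008,0,0],5.6],[[0.3,-0.2,-8],[-0.008,0,0],5.6],[[0.3,-0.2,-10.5],[-0.008,0,0],5.6],[[0.3,-0.2,-12],[-0.008,0,0],5.6],[[0.3,-0.2,-12.4],[-0.008,0,0],5.6],[[0.3,-0.2,-12.4],[-0.008,0,0],5.6],[[0.3,-0.2,-12.4],[-0.008,0,0],4],[[0.3,-0.2,-12.4],[-0.008,0,0],3.5],[[0.3,-0.2,-12.4],[-0.008,0,0],3.5],[[0.3,-0.2,-12.4],[-0.008,0,0],3.5],[[0.3,-0.2,-12.4],[-0.008,0,0],3.5],[[0.3,-0.2,-12.4],[-0.008,0,0],3.5]]'
python3 -m crank '[[[0,0,0.5],[0,0,0],3.5],[[0,0,2.5],[0,0,0],3.5],[[0,0,6],[0,0,0],3.5],[[0,0,10],[0,0,0],3.5],[[0,0,14],[0,0,0],3.5],[[0,2,17],[0,0,0],3.5],[[0,6,18.5],[0,0,0],3.5],[[0.5,10,18.5],[0,0,0],3.5],[[1,14,18.5],[0,0,0],3.5],[[1.5,18,18.5],[0,0,0],3.5],[[2,22,18.5],[0,0,0],3.5],[[2,26,18.5],[0,0,0],3.5]]'
python3 - <<'E'
from h import *
s=observe();print(s["position"],s["opening"],s["tcp_rot"].round(3).tolist())
print(((np.array([.5069,.1114,.2])-s["position"])*100).round(2))
E
```

```text
clock: 25.03
position: [0.4917, -0.2565, 0.0174]
tcp_rot: [[0.126, 0.992, -0.001], [0.992, -0.126, -0.003], [-0.003, -0.001, -1.0]]
wrist_force: [-1.3, 2.2, 7.3]
opening: 0.0394
clock: 26.03
position: [0.5122, 0.0053, 0.2032]
tcp_rot: [[0.126, 0.992, 0.001], [0.992, -0.126, -0.002], [-0.002, 0.001, -1.0]]
wrist_force: [0.6, 0.0, -1.2]
opening: 0.0401
[0.51221804 0.00534268 0.20322161] 0.040058152478622724 [[0.126, 0.992, 0.001], [0.992, -0.126, -0.002], [-0.002, 0.001, -1.0]]
[-0.53 10.61 -0.32]
```

```bash
python3 -m crank '[[[-0.3,4,0],[0,0,0.004],3.5],[[-0.5,8,0],[0,0,0.004],3.5],[[-0.5,10.6,0],[0,0,0.004],3.5],[[-0.5,10.6,-1],[0,0,0.004],3.5],[[-0.5,10.6,-4],[0,0,0.004],3.5],[[-0.5,10.6,-8],[0,0,0.004],3.5],[[-0.5,10.6,-11],[0,0,0.004],3.5],[[-0.5,10.6,-12.7],[0,0,0.004],3.5],[[-0.5,10.6,-13.2],[0,0,0.004],3.5],[[-0.5,10.6,-13.2],[0,0,0.004],3.5]]'
python3 - <<'E'
from h import *
s=observe();print(s["tcp_rot"].round(3).tolist(),((np.array([.5069,.1114,.0674])-s["position"])*100).round(2))
E
```

```text
clock: 26.87
position: [0.5064, 0.1105, 0.0702]
tcp_rot: [[0.123, 0.992, -0.002], [0.992, -0.123, -0.003], [-0.003, -0.002, -1.0]]
wrist_force: [0.1, 0.0, 0.2]
opening: 0.0394
[[0.123, 0.992, -0.002], [0.992, -0.123, -0.003], [-0.003, -0.002, -1.0]] [ 0.05  0.09 -0.28]
```

```bash
python3 -m crank '[[[0.05,0.1,-0.1],[0,0,0],3.5],[[0.05,0.1,-0.25],[0,0,0],3.5],[[0.05,0.1,-0.35],[0,0,0],3.5],[[0.05,0.1,-0.4],[0,0,0],3.5],[[0.05,0.1,-0.4],[0,0,0],3.5]]'
```

```text
clock: 27.28
position: [0.5077, 0.1116, 0.0674]
tcp_rot: [[0.123, 0.992, 0.0], [0.992, -0.123, -0.003], [-0.003, 0.001, -1.0]]
wrist_force: [0.1, -1.0, 4.6]
opening: 0.0398
```

```bash
python3 -m crank '[[[0,0,0],[0,0,0],4.2],[[0,0,0],[0,0,0],4.8],[[0,0,0],[0,0,0],5.6],[[0,0,0],[0,0,0],5.6],[[0,0,1],[0,0,0],5.6],[[0,0,3],[0,0,0],5.6],[[0,0,7],[0,0,0],5.6],[[0,0,11],[0,0,0],5.6],[[0,0,15],[0,0,0],5.6],[[0,0,19],[0,0,0],5.6],[[0,0.5,21],[0,0,0],5.6],[[0,0.5,21],[0,0,0],5.6]]'
python3 - <<'E'
from h import *
c=snap("wrist","w12.png");s=observe();print(s["position"],s["tcp_rot"].round(3).tolist());snap("scene","s12.png")
R=np.array([[.9926,.1213],[-.1213,.9926]]);t=np.array([.5154,.1809])
np.save("w12.npy",c["cam_to_world"])
for y in (70,23.3,-23.3,-70): print(proj(c,[*(t+R@[0,y/1e3]),.11]))
E
```

```text
clock: 28.28
position: [0.5102, 0.1176, 0.2839]
tcp_rot: [[0.122, 0.992, 0.012], [0.992, -0.122, 0.0], [0.002, 0.012, -1.0]]
wrist_force: [0.6, 0.1, 0.1]
opening: 0.0558
[0.50887674 0.11702215 0.28062256] [[0.122, 0.992, 0.007], [0.993, -0.122, -0.002], [-0.001, 0.007, -1.0]]
(np.float64(319.04138665818283), np.float64(45.892908652658406))
(np.float64(319.35933367025336), np.float64(112.1734401791013))
(np.float64(319.6533103567701), np.float64(173.45701982914107))
(np.float64(319.92705814102055), np.float64(230.5235999682685))
```

View pics/w12.png

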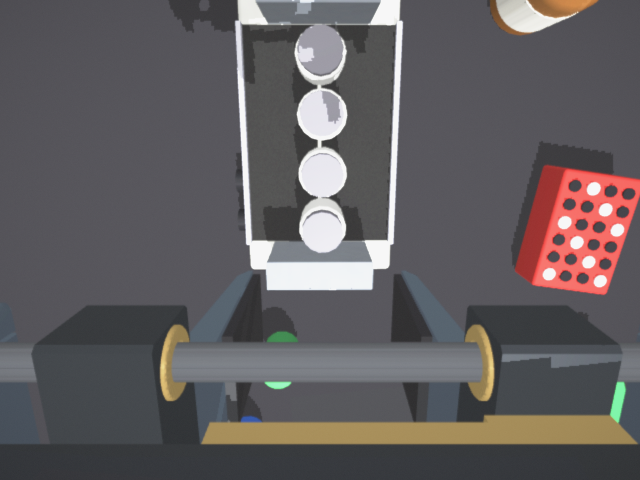

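View pics/s12.png

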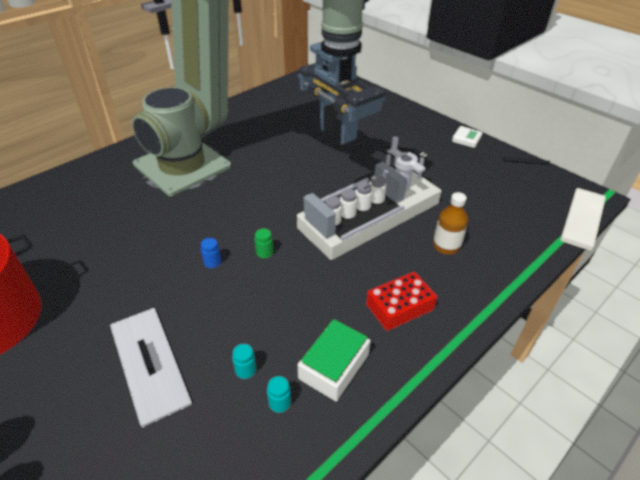

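All four jars sit on the line at (320,50), (322,113), (323,172) and (323,231), within about 1 mm of the predicted pixels. Bystanders look unmoved. Now the plate: turn the tool and hover.

```bash
python3 -m crank '[[[0.5,-4,1],[0,0,-0.12],6],[[1,-8,2],[0,0,-0.24],6],[[1.5,-12,3],[0,0,-0.36],6],[[2,-16,4],[0,0,-0.48],6],[[2.5,-20,5],[0,0,-0.6],6],[[3,-24,5],[0,0,-0.72],6],[[3.5,-28,5],[0,0,-0.84],6],[[4,-32,5],[0,0,-0.96],6],[[4,-36,5],[0,0,-1.08],6],[[4.5,-40,5],[0,0,-1.2],6],[[5,-44,5],[0,0,-1.32],6],[[5,-48,5],[0,0,-1.44],6]]'
python3 -m crank '[[[0,-3,0],[0,0,-0.12],6],[[0,-3.5,0],[0,0,-0.24],6],[[0,-3.5,0],[0,0,-0.26],6],[[0,-3.5,0],[0,0,-0.26],6],[[0,-3.5,0],[0,0,-0.26],6]]'
python3 - <<'E'
from h import *
c=snap("wrist","w13.png");s=observe();print(s["position"],s["tcp_rot"].round(3).tolist(),s["joint_pos"].round(1))
E
```

```text
clock: 29.38
position: [0.5572, -0.365, 0.3254]
tcp_rot: [[1.0, 0.002, -0.006], [0.002, -1.0, 0.001], [-0.006, -0.001, -1.0]]
wrist_force: [0.1, 0.3, 0.7]
opening: 0.0599
clock: 29.8
position: [0.5571, -0.3989, 0.3244]
tcp_rot: [[0.968, -0.252, -0.007], [-0.252, -0.968, 0.004], [-0.008, -0.002, -1.0]]
wrist_force: [-0.3, 0.9, -0.4]
opening: 0.0596
[ 0.55727135 -0.39866493  0.32502836] [[0.968, -0.252, -0.007], [-0.252, -0.968, 0.003], [-0.007, -0.001, -1.0]] [-36.5  27.1  60.3  -0.1  93.   68.1]
```

View pics/w13.png

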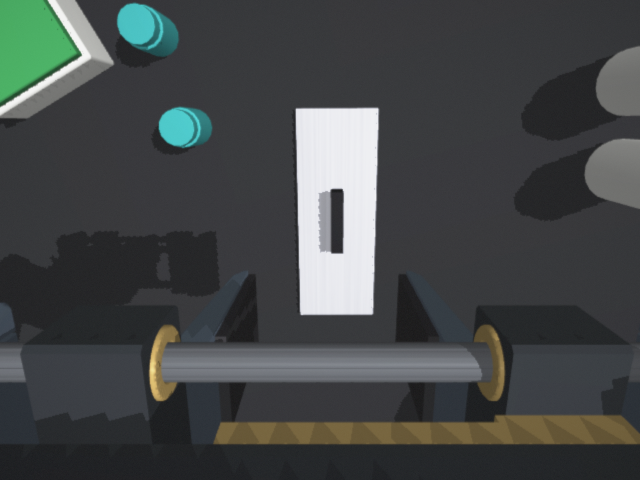

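The plate is fully visible, corners about (296,109), (378,109), (373,314), (301,314). The rib is around (337,220).

Run:
```python
from h import *
c=cam("wrist"); im=c["im"]; g=im.min(2)
m=(g>140).astype(np.uint8); m=cv2.morphologyEx(m,cv2.MORPH_CLOSE,np.ones((25,25)))
n,l,st,ce=cv2.connectedComponentsWithStats(m)
i=l[150,345]; cs,_=cv2.findContours((l==i).astype(np.uint8),cv2.RETR_EXTERNAL,cv2.CHAIN_APPROX_NONE)
q=cv2.approxPolyDP(cs[0],8,True)[:,0].astype(np.float32); print(q)
w=np.array([toplane(c,*(p),.008) for p in q])[:,:2]; print(w.round(4),[np.linalg.norm(w[k]-w[k-1]).round(4) for k in range(len(w))])
W=np.array([toplane(c,*p[0],.008)[:2] for p in cs[0]],dtype=np.float32)
rc=cv2.minAreaRect(W*1000); print("rect",rc)
for u,v in [(337.5,190),(337.5,252)]: print("rib",toplane(c,u,v,.034).round(4))
s=observe(); print(s["position"],s["tcp_rot"][:2,0],np.degrees(np.arctan2(s["tcp_rot"][1,0],s["tcp_rot"][0,0])))
```

```text
[[296. 109.]
 [300. 312.]
 [372. 314.]
 [378. 109.]]
[[ 0.6544 -0.3883]
 [ 0.4226 -0.3284]
 [ 0.3977 -0.414 ]
 [ 0.6321 -0.4741]] [np.float64(0.0887), np.float64(0.2394), np.float64(0.0892), np.float64(0.242)]
rect ((526.5088500976562, -401.368408203125), (90.12059783935547, 243.3410186767578), 75.67503356933594)
rib [ 0.5619 -0.4107  0.034 ]
rib [ 0.4941 -0.3936  0.034 ]
[ 0.55737095 -0.39863632  0.32544755] [ 0.96775968 -0.25179201] -14.583892417297264
```

Plate centre is (.527,−.4015), long axis −14.3°; measured 90.1×243.3 mm and rib length 70, as given. Descend onto the rib.

```bash
python3 -m crank '[[[-1,-0.1,-4],[0,-0.005,0.004],4],[[-2,-0.2,-8],[0,-0.005,0.004],4],[[-3,-0.3,-12],[0,-0.005,0.004],4],[[-3,-0.3,-16],[0,-0.005,0.004],4],[[-3,-0.3,-20],[0,-0.005,0.004],4],[[-3,-0.3,-24],[0,-0.005,0.004],4],[[-3,-0.3,-27],[0,-0.005,0.004],4],[[-3,-0.3,-29],[0,-0.005,0.004],4],[[-3,-0.3,-30],[0,-0.005,0.004],4],[[-3,-0.3,-30.3],[0,-0.005,0.004],4],[[-3,-0.3,-30.3],[0,-0.005,0.004],4]]'
python3 - <<'E'
from h import *
c=snap("wrist","w14.png");s=observe();print(s["position"],s["tcp_rot"].round(4).tolist());print(((np.array([.527,-.4015,.0135])-s["position"])*100).round(2))
E
```

```text
clock: 30.82
position: [0.5278, -0.4013, 0.0229]
tcp_rot: [[0.969, -0.247, -0.001], [-0.247, -0.969, 0.002], [-0.001, -0.002, -1.0]]
wrist_force: [0.9, -0.3, 0.6]
opening: 0.0398
[ 0.52838869 -0.40185425  0.02390854] [[0.969, -0.2469, 0.0009], [-0.2469, -0.969, 0.001], [0.0007, -0.0012, -1.0]]
[-0.14  0.04 -1.04]
```

View pics/w14.png

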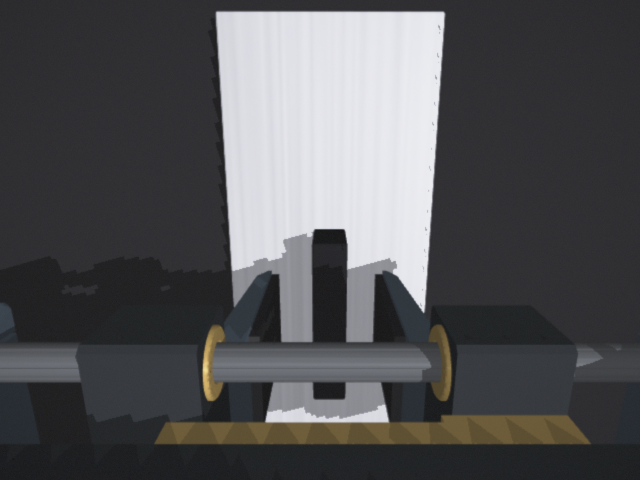

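The rib is centred between the fingers at (330,300). Lower, and grip more firmly.

```bash
python3 -m crank '[[[-0.1,0,-0.5],[0,0,0],4],[[-0.1,0,-0.9],[0,0,0],4],[[-0.1,0,-0.9],[0,0,0],3],[[-0.1,0,-0.9],[0,0,0],1],[[-0.1,0,-0.9],[0,0,0],1],[[-0.1,0,-0.9],[0,0,0],1],[[-0.1,0,-0.9],[0,0,0],1],[[-0.1,0,-0.9],[0,0,0],1]]' 40
python3 - <<'E'
from h import *
s=observe();print(s["position"],s["tcp_rot"].round(4).tolist(),s["opening"],s["wrist_force"]); c=cam("wrist")
# plate far edge corners seen while held
g=c["im"].min(2); cv2.imwrite("pics/w15.png",c["im"])
E
```

```text
clock: 31.53
position: [0.5275, -0.402, 0.0152]
tcp_rot: [[0.969, -0.247, 0.001], [-0.247, -0.969, 0.001], [0.001, -0.001, -1.0]]
wrist_force: [0.0, 0.2, 0.4]
opening: 0.0137
[ 0.52747031 -0.40204258  0.01515565] [[0.969, -0.247, 0.0012], [-0.247, -0.969, 0.0006], [0.001, -0.0009, -1.0]] 0.013742279573252313 [0.03225703 0.20560829 0.37017451]
```

View pics/w15.png

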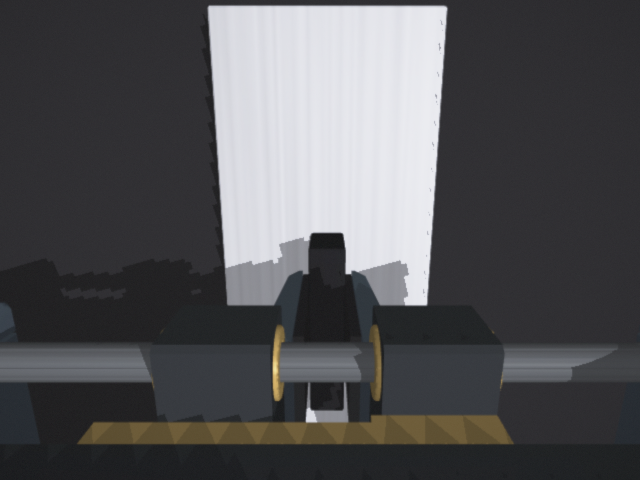

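Gripped (13.7 mm). The far plate edge (209..446, row 7) gives the plate's place in the hand.

```bash
python3 - <<'E'
from h import *
c=cam("wrist");s=observe();Rt=s["tcp_rot"];p=s["position"]
a=toplane(c,209,6.5,.008);b=toplane(c,446.5,6.5,.008);print(np.linalg.norm(a-b))
la,lb=Rt.T@(a-p),Rt.T@(b-p);print("tool frame",la.round(4),lb.round(4)); d=lb-la; print("edge yaw off deg",np.degrees(np.arctan2(d[0],abs(d[1]))), "plate centre x in tool",(la[0]+lb[0])/2-.122,"y",(la[1]+lb[1])/2)
E
python3 -m crank '[[[0,0,0.5],[0,0,0],1],[[0,0,2],[0,0,0],1],[[0,0,5],[0,0,0],1],[[0,0,8.5],[0,0,0],1],[[0,0,12],[0,0,0],1],[[0,0,16],[0,0,0],1],[[0,0,20],[0,0,0],1],[[0,0,22],[0,0,0],1],[[0,0,22],[0,0,0],1]]'
```

```text
0.08826653031917686
tool frame [ 0.1195 -0.0445  0.0073] [0.1195 0.0438 0.0072]
edge yaw off deg 0.015601742322610499 plate centre x in tool -0.0024719275433979226 y -0.0003699507326618487
clock: 32.38
position: [0.5294, -0.4034, 0.2412]
tcp_rot: [[0.969, -0.247, 0.01], [-0.247, -0.969, -0.006], [0.011, 0.003, -1.0]]
wrist_force: [0.4, -0.0, -3.5]
opening: 0.0136
```

```bash
python3 -m crank '[[[0,1,2],[0,0,0.1],1],[[0,4,2],[0,0,0.2],1],[[0,8,2],[0,0,0.3],1],[[0,12,2],[0,0,0.41],1],[[0,16,2],[0,0,0.52],1],[[0,20,2],[0,0,0.63],1],[[-0.5,24,2],[0,0,0.74],1],[[-0.5,28,2],[0,0,0.85],1],[[-0.5,32,2],[0,0,0.96],1],[[-0.5,36,2],[0,0,1.07],1],[[-1,40,2],[0,0,1.18],1],[[-1,44,2],[0,0,1.29],1]]'
python3 -m crank '[[[0,3,0],[0,0,0.1],1],[[-0.2,6,0],[0,0,0.2],1],[[-0.3,9,0],[0,0,0.3],1],[[-0.4,12,0],[0,0,0.4],1],[[-0.4,14,0],[0,0,0.41],1],[[-0.4,14.5,0],[0,0,0.41],1],[[-0.4,14.5,0],[0,0,0.41],1],[[-0.4,14.5,0],[0,0,0.41],1]]'
python3 - <<'E'
from h import *
s=observe();c=snap("wrist","w16.png");print(s["position"],s["tcp_rot"].round(4).tolist(),s["opening"],s["wrist_force"]);print(np.degrees(np.arctan2(s["tcp_rot"][1,0],s["tcp_rot"][0,0])),((np.array([.5160,.1824,.1292])-s["position"])*100).round(2))
E
```

```text
clock: 33.38
position: [0.5167, 0.0384, 0.2584]
tcp_rot: [[0.501, 0.865, 0.002], [0.865, -0.501, 0.008], [0.008, -0.002, -1.0]]
wrist_force: [1.0, -0.6, -4.7]
opening: 0.0139
clock: 34.05
position: [0.5118, 0.1825, 0.2566]
tcp_rot: [[0.114, 0.993, -0.004], [0.993, -0.114, 0.006], [0.005, -0.005, -1.0]]
wrist_force: [-0.8, -0.4, -3.8]
opening: 0.0139
[0.51179993 0.18252183 0.25656711] [[0.1144, 0.9934, -0.0044], [0.9934, -0.1144, 0.0057], [0.0052, -0.005, -1.0]] 0.013880525658543108 [-0.84113577 -0.36546259 -3.80019183]
83.42861170383529 [ 4.200e-01 -1.000e-02 -1.274e+01]
```

View pics/w16.png

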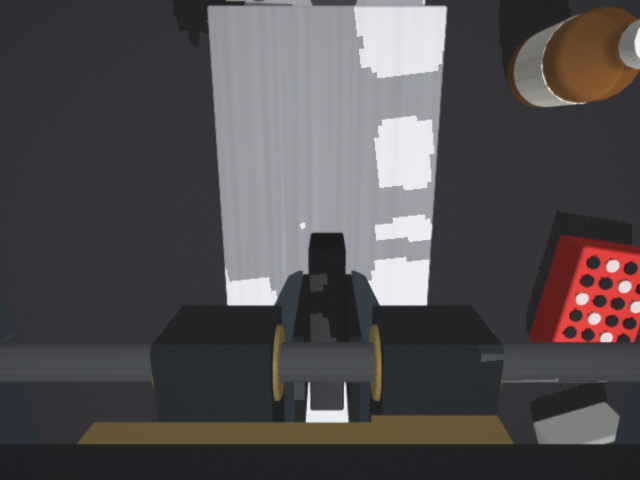

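```bash
python3 -m crank '[[[0.2,0,-1],[-0.006,-0.004,-0.007],1],[[0.4,0,-4],[-0.006,-0.004,-0.007],1],[[0.4,0,-7.5],[-0.006,-0.004,-0.007],1],[[0.4,0,-10],[-0.006,-0.004,-0.007],1],[[0.4,0,-11.5],[-0.006,-0.004,-0.007],1],[[0.4,0,-12],[-0.006,-0.004,-0.007],1],[[0.4,0,-12],[-0.006,-0.004,-0.007],1],[[0.4,0,-12],[-0.006,-0.004,-0.007],1]]'
python3 - <<'E'
from h import *
s=observe();c=snap("wrist","w17.png");print(s["position"],s["tcp_rot"].round(4).tolist(),s["opening"],s["wrist_force"]);print(np.degrees(np.arctan2(s["tcp_rot"][1,0],s["tcp_rot"][0,0])),((np.array([.5160,.1824,.1292])-s["position"])*100).round(2))
im=c["im"];cv2.imwrite("pics/w17z.png",cv2.resize(im[0:190,150:510],None,fx=2.2,fy=2.2)); snap("top","t17.png"); 
b=snap("scene","s17.png")["im"];cv2.imwrite("pics/s17z.png",cv2.resize(b[120:270,280:460],None,fx=4,fy=4,interpolation=cv2.INTER_CUBIC))
E
```

```text
clock: 34.77
position: [0.5167, 0.1817, 0.1375]
tcp_rot: [[0.123, 0.992, 0.002], [0.992, -0.123, 0.0], [0.0, 0.002, -1.0]]
wrist_force: [0.3, -0.3, -4.1]
opening: 0.0135
[0.51672645 0.18170607 0.13752492] [[0.1234, 0.9924, 0.0017], [0.9924, -0.1234, 0.0003], [0.0005, 0.0016, -1.0]] 0.013485942233673495 [ 0.32135483 -0.26164572 -4.05282952]
82.91337425612473 [-0.07  0.07 -0.83]
```

View pics/w17z.png

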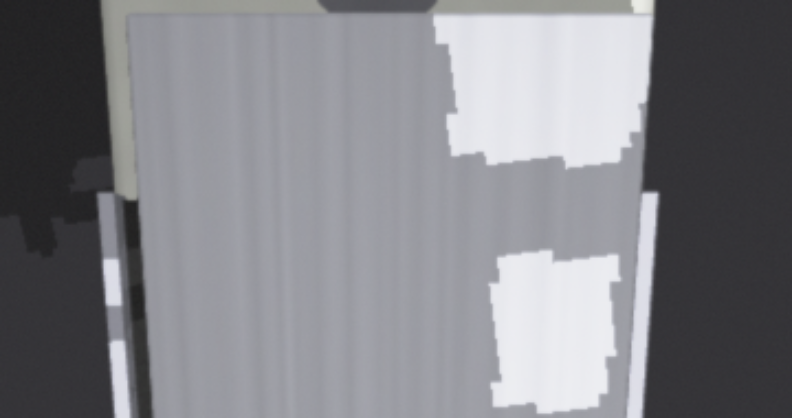

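View pics/s17z.png

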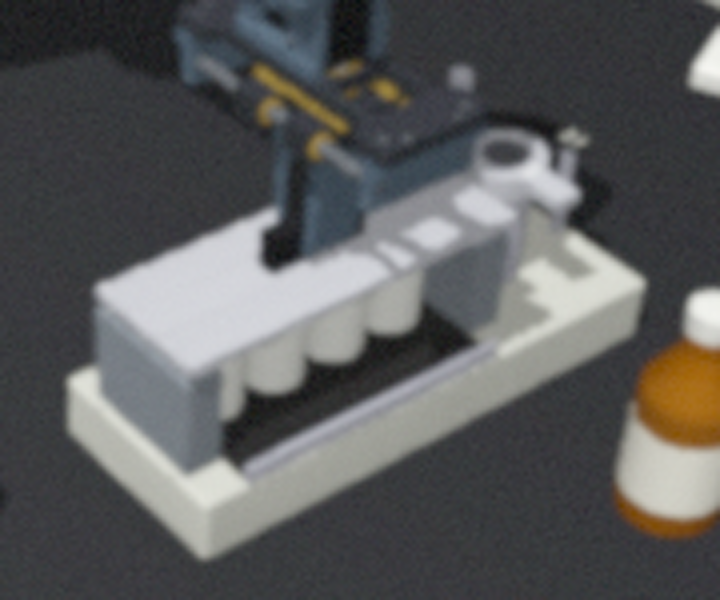

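Run:
```python
from h import *
c=cam("wrist"); s=observe()
R=np.array([[.9926,.1213],[-.1213,.9926]]);t=np.array([.5154,.1809])
zp=s["position"][2]-.0152+.008
f=lambda n,u,v,z:print(n,(R.T@(toplane(c,150+u/2.2,v/2.2,z)[:2]-t)*1e3).round(1))
f("rail L outer",98,192,.058);f("rail R outer",658,192,.058)
f("housing L",103,2,.046)
f("plate L",138,195,zp);f("plate R",644,195,zp);f("plate TL",128,14,zp);f("plate TR",652,13,zp);print(zp)
c=cam("top"); t_=c["im"]; cv2.imwrite("pics/t17z.png",cv2.resize(t_[215:320,105:305],None,fx=4,fy=4,interpolation=cv2.INTER_CUBIC))
```

```text
rail L outer [-69.9  98.7]
rail R outer [70.3 98.6]
housing L [-68.3 144.3]
plate L [-41.9  92.2]
plate R [47.9 92.2]
plate TL [-41.5 121.1]
plate TR [ 47.1 121.2]
0.13121782998263753
```

View pics/t17z.png

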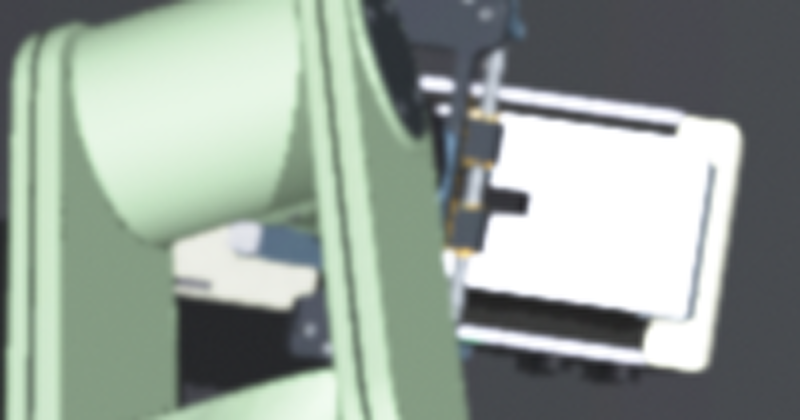

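```bash
python3 -m crank '[[[-0.15,0.1,0],[0,-0.002,0.002],1],[[-0.25,0.12,0],[0,-0.002,0.002],1],[[-0.25,0.12,-0.3],[0,-0.002,0.002],1],[[-0.25,0.12,-0.5],[0,-0.002,0.002],1],[[-0.25,0.12,-0.5],[0,-0.002,0.002],1],[[-0.25,0.12,-0.5],[0,-0.002,0.002],1]]'
python3 - <<'E'
from h import *
s=observe();R=np.array([[.9926,.1213],[-.1213,.9926]]);t=np.array([.5154,.1809])
c=snap("wrist","w18.png");s=observe();print(s["position"],"mix",(R.T@(s["position"][:2]-t)*1e3).round(1),s["tcp_rot"].round(4).tolist(),s["wrist_force"])
cv2.imwrite("pics/w18z.png",cv2.resize(c["im"][0:190,150:510],None,fx=2.2,fy=2.2))
E
```

```text
clock: 35.52
position: [0.514, 0.1835, 0.1329]
tcp_rot: [[0.12, 0.993, 0.004], [0.993, -0.12, 0.001], [0.001, 0.004, -1.0]]
wrist_force: [0.0, -0.3, -3.4]
opening: 0.014
[0.51419902 0.18349732 0.13304027] mix [-1.5  2.4] [[0.1204, 0.9927, 0.0046], [0.9927, -0.1204, 0.0007], [0.0013, 0.0044, -1.0]] [ 0.15465061 -0.85954856 -3.09124664]
```

View pics/w18z.png

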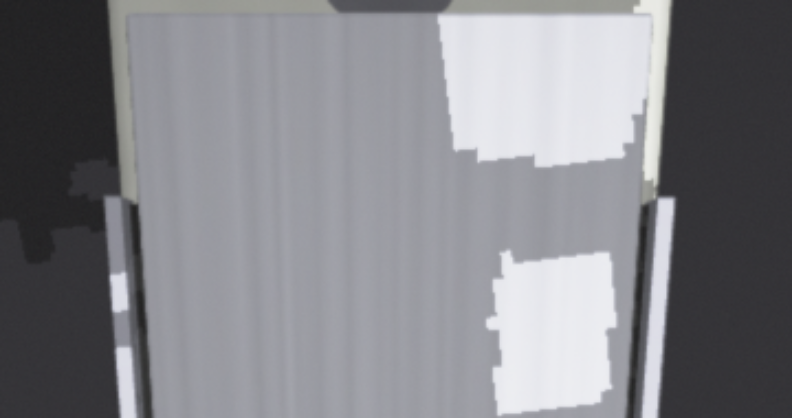

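Run:
```python
from h import *
s0=observe();c=cam("wrist"); im=c["im"]; print((im.astype(int)-cv2.imread("pics/w18.png")).__abs__().mean(), s0["position"])
R=np.array([[.9926,.1213],[-.1213,.9926]]);t=np.array([.5154,.1809])
print("tcp mix",(R.T@(s0["position"][:2]-t)*1e3).round(1))
zp=s0["position"][2]-.0152+.008
f=lambda n,u,v,z:print(n,(R.T@(toplane(c,150+u/2.2,v/2.2,z)[:2]-t)*1e3).round(1))
f("rail L outer",105,197,.058);f("rail R outer",674,198,.058)
f("hous L",110,5,.046);f("hous R",668,5,.046)
f("plate L",138,195,zp);f("plate R",643,195,zp);f("plate TL",128,14,zp);f("plate TR",652,13,zp);print(zp)
cv2.imwrite("pics/w19.png",im)
```

```text
1.1960525173611112 [0.51419902 0.18349732 0.13304027]
tcp mix [-1.5  2.4]
rail L outer [-69.9  97.8]
rail R outer [69.6 97.8]
hous L [-68.5 142.9]
hous R [ 67.9 143.3]
plate L [-45.1  93. ]
plate R [44.4 93.2]
plate TL [-44.8 121.8]
plate TR [ 43.8 122.2]
0.12584027172568826
```

Plate centred within ~0.5 mm of the seat across x, far edge at y=122. Lower to contact.

```bash
python3 -m crank '[[[0,0,-0.15],[0,0.004,0],1],[[0,0,-0.3],[0,0.004,0],1],[[0,0,-0.4],[0,0.004,0],1],[[0,0,-0.45],[0,0.004,0],1],[[0,0,-0.45],[0,0.004,0],1]]'
python3 - <<'E'
from h import *
s=observe();R=np.array([[.9926,.1213],[-.1213,.9926]]);t=np.array([.5154,.1809])
print(s["position"],"mix",(R.T@(s["position"][:2]-t)*1e3).round(1),s["tcp_rot"].round(4).tolist(),s["wrist_force"])
E
```

```text
clock: 36.03
position: [0.5144, 0.1835, 0.1291]
tcp_rot: [[0.12, 0.993, 0.001], [0.993, -0.12, 0.001], [0.001, 0.001, -1.0]]
wrist_force: [-1.6, -1.3, 1.6]
opening: 0.0138
[0.51437199 0.18350675 0.12912791] mix [-1.3  2.5] [[0.1205, 0.9927, 0.0011], [0.9927, -0.1205, 0.0009], [0.001, 0.001, -1.0]] [-1.64453234 -1.26046271  1.63762095]
```

Contact: the plate's weight is off the wrist. Release and lift, then look.

```bash
python3 -m crank '[[[0,0,0],[0,0,0],1.8],[[0,0,0],[0,0,0],2.4],[[0,0,0],[0,0,0],3.2],[[0,0,0],[0,0,0],3.2],[[0,0,0],[0,0,0],3.2],[[0,0,1],[0,0,0],3.2],[[0,0,3],[0,0,0],3.2],[[0,0,7],[0,0,0],3.2],[[0,0,11],[0,0,0],3.2],[[0,0,15],[0,0,0],3.2],[[0,0,19],[0,0,0],3.2],[[0,0,21],[0,0,0],3.2]]'
python3 -m crank '[[[0,0,0],[0,0,0],4],[[0,0,0],[0,0,0],5],[[0,0,0],[0,0,0],5]]' 20
python3 - <<'E'
from h import *
c=snap("wrist","w20.png");s=observe();print(s["position"],s["tcp_rot"].round(4).tolist()); np.save("w20.npy",c["cam_to_world"])
cv2.imwrite("pics/w20z.png",cv2.resize(c["im"][0:310,160:500],None,fx=1.9,fy=1.9))
b=snap("scene","s20.png")["im"];cv2.imwrite("pics/s20z.png",cv2.resize(b[120:270,280:460],None,fx=4,fy=4,interpolation=cv2.INTER_CUBIC))
E
```

```text
clock: 37.03
position: [0.5155, 0.1839, 0.3456]
tcp_rot: [[0.12, 0.993, 0.01], [0.993, -0.12, 0.004], [0.005, 0.009, -1.0]]
wrist_force: [1.3, 0.1, 0.9]
opening: 0.0321
clock: 37.28
position: [0.5149, 0.1837, 0.3447]
tcp_rot: [[0.12, 0.993, 0.008], [0.993, -0.12, 0.003], [0.004, 0.008, -1.0]]
wrist_force: [-0.4, -0.9, -0.6]
opening: 0.0481
[0.51464836 0.18358843 0.34382367] [[0.1205, 0.9927, 0.0067], [0.9927, -0.1205, 0.0028], [0.0035, 0.0063, -1.0]]
```

View pics/w20.png

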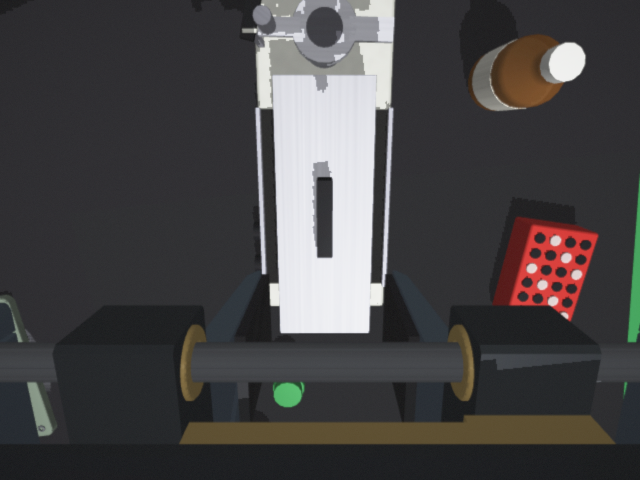

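View pics/s20z.png

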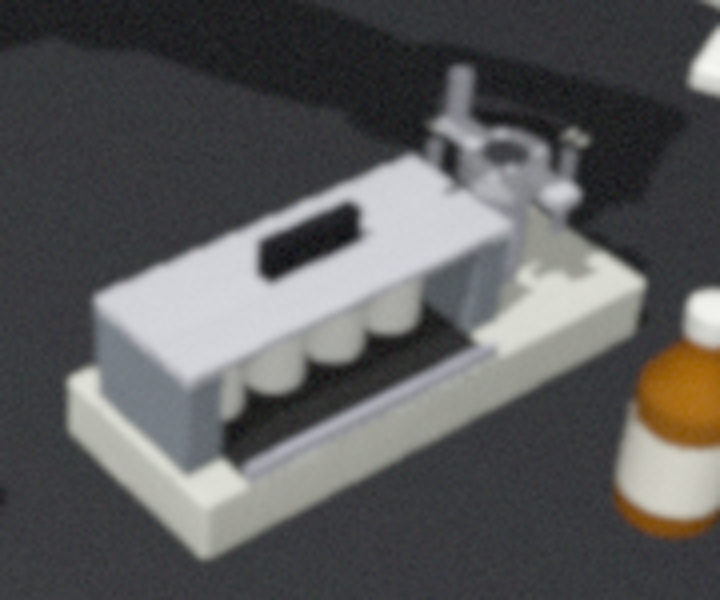

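The plate lies on both blocks. Measuring its corners, (274,76), (376,76), (369,332), (281,332), against the mixer fit.

Run:
```python
from h import *
c=cam("wrist"); im=c["im"]
R=np.array([[.9926,.1213],[-.1213,.9926]]);t=np.array([.5154,.1809])
M=lambda u,v,z:(R.T@(toplane(c,u,v,z)[:2]-t)*1e3)
for n,u,v in [("TL",274,76),("TR",376.5,76),("BR",369,332),("BL",281,332)]: print(n,M(u,v,.122).round(1))
for n,u,v in [("rib top",324.5,178),("rib bot",325,257)]: print(n,M(u,v,.148).round(1))
print("axis",M(325,27,.134).round(1),"rails",M(256.5,109,.058).round(1),M(392,109,.058).round(1),"pin",M(263,17,.168).round(1))
# edge precise
row=im[200].min(1).astype(int); print([ (x,int(row[x])) for x in range(255,290,2)],[ (x,int(row[x])) for x in range(362,395,2)])
```

```text
TL [-44.1 120.6]
TR [ 43.5 120.8]
BR [  43.8 -119.9]
BL [ -44.6 -119.8]
rib top [-1. 37.]
rib bot [ -0.5 -33.1]
axis [ -0.6 156.3] rails [-69.8  96.1] [67.6 96.3] pin [-45.8 155.9]
[(255, 50), (257, 48), (259, 100), (261, 209), (263, 163), (265, 57), (267, 46), (269, 46), (271, 45), (273, 47), (275, 39), (277, 200), (279, 227), (281, 230), (283, 226), (285, 228), (287, 228), (289, 228)] [(362, 234), (364, 232), (366, 233), (368, 234), (370, 234), (372, 234), (374, 125), (376, 47), (378, 47), (380, 45), (382, 48), (384, 39), (386, 145), (388, 214), (390, 133), (392, 50), (394, 48)]
```

Plate centre is within about 1 mm of the seat and there is no yaw. Now to the pin: turn the tool and descend.

```bash
python3 -m crank '[[[-0.5,3,0],[0,0,0.12],4],[[-1,6,0],[0,0,0.24],4],[[-1.5,9,0],[0,0,0.36],4],[[-2,12,0],[0,0,0.48],4],[[-2.5,15,0],[0,0,0.6],4],[[-2.5,15.9,0],[0,0,0.72],4],[[-2.5,15.9,0],[0,0,0.84],4],[[-2.5,15.9,0],[0,0,0.96],4],[[-2.5,15.9,-2],[0,0,1.08],4],[[-2.5,15.9,-4],[0,0,1.2],4],[[-2.5,15.9,-6],[0,0,1.32],4],[[-2.5,15.9,-8],[0,0,1.44],4]]'
python3 -m crank '[[[0,0,-2],[0,0,0.12],4],[[0,0,-4],[0,0,0.12],4],[[0,0,-6],[0,0,0.12],4],[[0,0,-6],[0,0,0.12],4],[[0,0,-6],[0,0,0.12],4]]'
python3 - <<'E'
from h import *
c=snap("wrist","w21.png");s=observe();print(s["position"],s["tcp_rot"].round(3).tolist());print(((np.array([.490,.3426,.142])-s["position"])*100).round(2))
E
```

```text
clock: 38.43
position: [0.4891, 0.3423, 0.2609]
tcp_rot: [[-0.97, 0.243, -0.004], [0.243, 0.97, 0.005], [0.005, 0.003, -1.0]]
wrist_force: [-0.1, 0.4, -0.6]
opening: 0.0398
clock: 38.85
position: [0.4882, 0.3417, 0.1991]
tcp_rot: [[-0.992, 0.125, -0.008], [0.125, 0.992, 0.002], [0.009, 0.0, -1.0]]
wrist_force: [-0.5, -0.0, -0.2]
opening: 0.04
[0.48907456 0.34223619 0.20069398] [[-0.992, 0.125, -0.006], [0.125, 0.992, 0.003], [0.006, 0.003, -1.0]]
[ 0.09  0.04 -5.87]
```

View pics/w21.png

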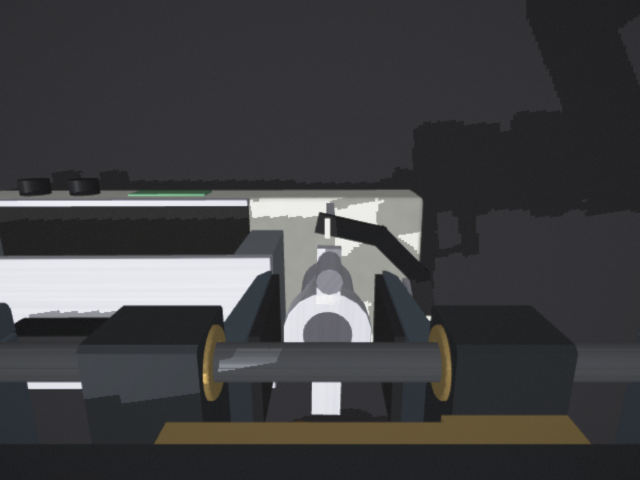

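Pin centred at (330,282). Descend and pinch.

```bash
python3 -m crank '[[[0.1,0,-2],[0,0,0],4],[[0.1,0,-4],[0,0,0],4],[[0.1,0,-5.5],[0,0,0],4],[[0.1,0,-5.9],[0,0,0],4],[[0.1,0,-5.9],[0,0,0],3],[[0.1,0,-5.9],[0,0,0],1],[[0.1,0,-5.9],[0,0,0],1],[[0.1,0,-5.9],[0,0,0],1],[[0.1,0,-5.9],[0,0,0],1],[[0.1,0,-5.9],[0,0,0],1]]' 20
python3 - <<'E'
from h import *
s=observe();p=s["position"][:2];print(s["position"],s["opening"],s["wrist_force"])
a=np.array([.5347,.336]);d=p-a;print(d,np.linalg.norm(d),np.degrees(np.arctan2(d[1],d[0])))
tot=np.radians(np.degrees(np.arctan2(d[1],d[0]))-83.03)
print("tot",tot)
for k in range(1,15):
    th=-tot*min(k,14)/14; c,q=np.cos(th),np.sin(th); print(k,((np.array([[c,-q],[q,c]])@d-d)*100).round(2),round(th,3))
E
```

```text
clock: 39.73
position: [0.4907, 0.3427, 0.143]
tcp_rot: [[-0.992, 0.125, -0.003], [0.125, 0.992, 0.005], [0.004, 0.004, -1.0]]
wrist_force: [0.5, -0.0, 4.3]
opening: 0.0135
[0.49070903 0.34266701 0.14301854] 0.013496681549894623 [ 0.47224562 -0.04962533  4.30741212]
[-0.04399097  0.00666701] 0.044493310979890316 171.38217439863044
tot 1.5420363445523422
1 [0.1  0.48] -0.11
2 [0.25 0.95] -0.22
3 [0.45 1.39] -0.33
4 [0.7  1.81] -0.441
5 [1.  2.2] -0.551
6 [1.34 2.56] -0.661
7 [1.71 2.88] -0.771
8 [2.11 3.15] -0.881
9 [2.55 3.38] -0.991
10 [3.   3.56] -1.101
11 [3.48 3.69] -1.212
12 [3.96 3.76] -1.322
13 [4.45 3.78] -1.432
14 [4.94 3.75] -1.542
```

```bash
python3 -m crank '[[[0.1,0.48,0],[0,0,-0.11],1],[[0.25,0.95,0],[0,0,-0.22],1],[[0.45,1.39,0],[0,0,-0.33],1],[[0.7,1.81,0],[0,0,-0.44],1],[[1,2.2,0],[0,0,-0.55],1],[[1.34,2.56,0],[0,0,-0.66],1],[[1.71,2.88,0],[0,0,-0.77],1],[[2.11,3.15,0],[0,0,-0.88],1],[[2.55,3.38,0],[0,0,-0.99],1],[[3,3.56,0],[0,0,-1.1],1],[[3.48,3.69,0],[0,0,-1.21],1],[[3.96,3.76,0],[0,0,-1.32],1]]'
python3 - <<'E'
from h import *
s=observe();p=s["position"][:2];print(s["position"],s["opening"],s["wrist_force"])
a=np.array([.5347,.336]);d=p-a;az=np.degrees(np.arctan2(d[1],d[0]));print(np.linalg.norm(d),az)
tot=np.radians(az-83.03);print(tot,np.degrees(np.arctan2(s["tcp_rot"][1,0],s["tcp_rot"][0,0])))
for k in range(1,4):
    th=-tot*k/3; c,q=np.cos(th),np.sin(th); print(k,((np.array([[c,-q],[q,c]])@d-d)*100).round(2),round(th,3))
E
```

```text
clock: 40.73
position: [0.5294, 0.379, 0.143]
tcp_rot: [[-0.12, 0.993, 0.001], [0.993, 0.12, 0.002], [0.002, 0.001, -1.0]]
wrist_force: [-2.9, -4.0, 3.2]
opening: 0.0134
[0.5293503  0.37903736 0.14303975] 0.013418632362846187 [-2.87436669 -3.99191283  3.15540532]
0.043368576470228584 97.08572764455927
0.2453187261611465 96.86588263134217
1 [0.35 0.03] -0.082
2 [0.71 0.03] -0.164
3 [1.06 0.  ] -0.245
```

```bash
python3 -m crank '[[[0.35,0.03,0],[0,0,-0.082],1],[[0.71,0.03,0],[0,0,-0.164],1],[[1.08,0,0],[0,0,-0.245],1],[[1.08,0,0],[0,0,-0.245],1],[[1.08,0,0],[0,0,-0.245],1]]'
python3 - <<'E'
from h import *
s=observe();p=s["position"][:2];print(s["position"],s["opening"],s["wrist_force"])
a=np.array([.5347,.336]);d=p-a;az=np.degrees(np.arctan2(d[1],d[0]));print(np.linalg.norm(d),az)
snap("wrist","w22.png")
E
```

```text
clock: 41.15
position: [0.54, 0.3786, 0.1431]
tcp_rot: [[0.123, 0.992, 0.001], [0.992, -0.123, 0.001], [0.001, 0.001, -1.0]]
wrist_force: [-0.3, -2.4, 0.8]
opening: 0.0134
[0.53999649 0.37856624 0.14305904] 0.013370941902992558 [-0.25517525 -2.42571589  0.83720179]
0.04289448977680541 82.90717933418321
```

View pics/w22.png

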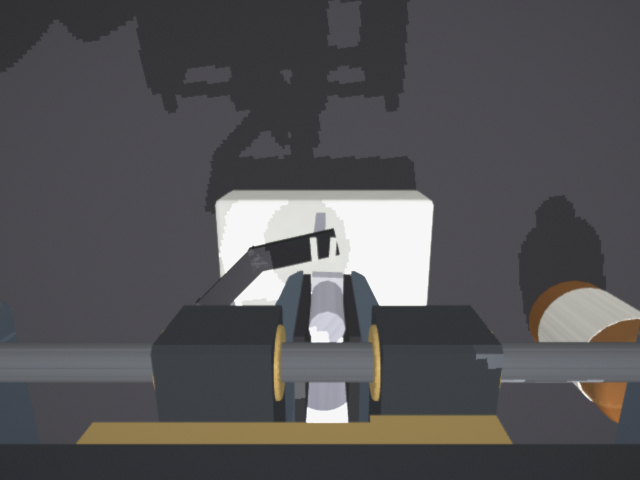

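The pin points between the two white bars at (322,247), so the collar is at about 1.57. Release, rise straight up and check everything.

```bash
python3 -m crank '[[[0,0,0],[0,0,0],2],[[0,0,0],[0,0,0],3],[[0,0,0],[0,0,0],4],[[0,0,0],[0,0,0],4],[[0,0,1],[0,0,0],4],[[0,0,3],[0,0,0],4],[[0,0,6],[0,0,0],4],[[0,-1,10],[0,0,0],4],[[0,-5,14],[0,0,0],4],[[-0.5,-9,18],[0,0,0],4],[[-1,-13,20],[0,0,0],4],[[-1.5,-17,20],[0,0,0],4]]'
python3 -m crank '[[[-0.5,-2,0],[0,0,0],4],[[-0.5,-2,0],[0,0,0],4],[[-0.5,-2,0],[0,0,0],4],[[-0.5,-2,0],[0,0,0],4]]'
python3 - <<'E'
from h import *
c=snap("wrist","w23.png");s=observe();print(s["position"],s["joint_velocities"].round(1))
b=snap("scene","s23.png")["im"];cv2.imwrite("pics/s23z.png",cv2.resize(b[120:270,280:460],None,fx=4,fy=4,interpolation=cv2.INTER_CUBIC));snap("top","t23.png")
E
```

```text
clock: 42.2
position: [0.5291, 0.2354, 0.3404]
tcp_rot: [[0.121, 0.993, 0.008], [0.993, -0.121, 0.004], [0.005, 0.008, -1.0]]
wrist_force: [0.4, -0.9, -0.5]
opening: 0.0403
clock: 42.53
position: [0.5241, 0.216, 0.3405]
tcp_rot: [[0.121, 0.993, 0.008], [0.993, -0.121, 0.005], [0.006, 0.008, -1.0]]
wrist_force: [1.2, 0.2, 0.6]
opening: 0.04
[0.52407434 0.21634593 0.33997972] [ 0.4  0.6  0.1 -0.2  0.1 -0. ]
```

View pics/w23.png

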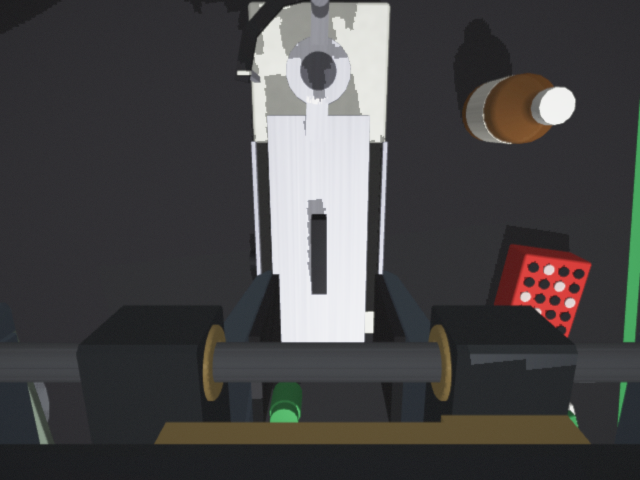

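View pics/s23z.png

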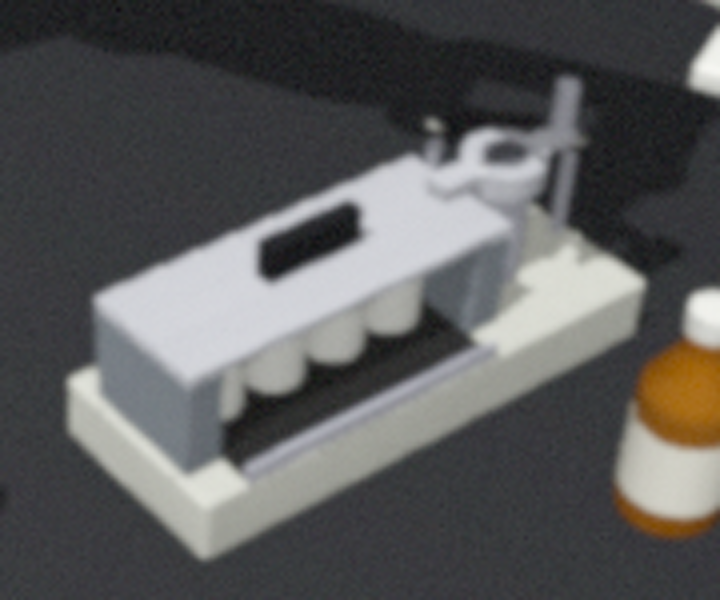

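View pics/s23.png

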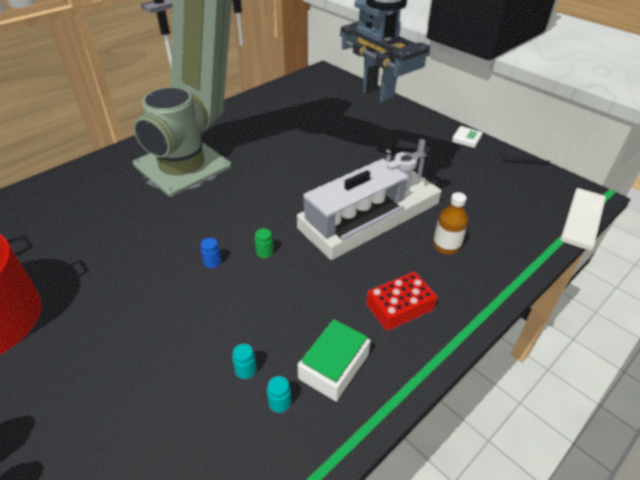

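Run:
```python
from h import *
c=cam("wrist")
R=np.array([[.9926,.1213],[-.1213,.9926]]);t=np.array([.5154,.1809])
M=lambda u,v,z:(R.T@(toplane(c,u,v,z)[:2]-t)*1e3)
for n,u,v in [("TL",267.5,116),("TR",369,116)]: print(n,M(u,v,.122).round(1))
print("rib",M(318.5,214,.148).round(1),M(319,293,.148).round(1),"rails",M(253,142,.058).round(1),M(386,142,.058).round(1))
a=M(318,70,.134);l=M(317,133,.130);p=M(320,4,.168);print("axis",a,"lug end",l,"pin",p)
q=p-a;print("collar",np.arctan2(q[1],-q[0]));q=a-l;print(np.arctan2(q[1],-q[0]))
```

```text
TL [-44.9 121.8]
TR [ 43.1 122. ]
rib [-0.6 40.7] [ -0.4 -31.9] rails [-68.6  97.8] [67.7 98. ]
axis [ -0.8640328  157.60368602] lug end [ -1.93223259 107.72624404] pin [  1.14517076 197.60573038]
collar 1.6209816746117076
1.5922095443977775
```

The y readings disagree by about 2 mm. I'll cross-check with the top camera, where I measured the block edges before.

Run:
```python
import cv2
im=cv2.imread("pics/t23.png");cv2.imwrite("pics/t23z.png",cv2.resize(im[215:320,205:305],None,fx=6,fy=5.7,interpolation=cv2.INTER_CUBIC))
a=cv2.imread("pics/top0.png"); cv2.imwrite("pics/cmp.png",cv2.resize(np.hstack([a[225:315,255:300],im[225:315,255:300]]) if 0 else cv2.hconcat([a[225:315,255:300],im[225:315,255:300]]),None,fx=6.5,fy=6.5,interpolation=cv2.INTER_CUBIC))
```

```text
(no output)
```

View pics/cmp.png

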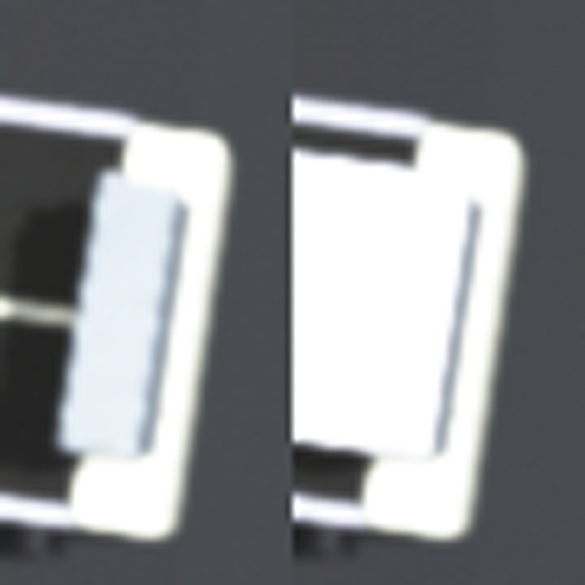

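The plate's end coincides with the block's outer edge in the same camera, to within 1–2 mm, so it is inside the 4 mm tolerance. Handing in.

```bash
python3 -c "
from h import *
s=observe();print(s['clock'],s['joint_velocities'].round(2));print(hand_in())"
```

```text
42.7333 [-0.12 -0.12  0.04 -0.04  0.   -0.1 ]
the job is handed in; nothing more can be done
None
```

I loaded the mixer and handed the job in at 42.7 s; `hand_in()` gave no verdict. I swung the collar open, stood all four jars on the centre line about 47 mm apart, set the plate on the end blocks, and turned the collar to locked.

Last checks:
- **Jars:** before the plate went on, the wrist camera showed all four upright on the line. They were within about 1 mm of their planned places. The later scene view shows them still standing under the plate.
- **Plate:** it lies flat on both blocks with no measurable turn, and its centre is off by about 0.5 mm across x. Along y my readings disagreed, from about −1.7 to +0.4 mm by its edges, with a rougher +2 to +4 mm from the rib ends. In the top camera its end matched the block edge to within 1–2 mm. I judged that inside the 4 mm limit.
- **Collar:** I read it at 1.57 to 1.62 rad, with the pin pointing between the paired bars and the lug over the plate's end.
- **Other things:** the tube rack, tip box, bottle and look-alike jars appear unmoved. I saw nothing knocked out of place, and the gripper was clear of everything and still.

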